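# Close the desk medicine box

## Task

Close the medicine box on the doctor's desk: pick up the loose metal cover by its grip bar, lay it flat on the long plain part of the box's deck (the loading end), lined up with the channel, and slide it gently along the deck until it drops into the recess over the pill compartment and lies flat and fully home. Slide it in rather than lowering it in from above, push so gently that the box, which stands loose, does not shift at all, let go of the cover at the end, and leave the stapler, the bottle and the stamp pad where they are.

Things in the scene. Friction and masses are not known exactly. Their poses are not given: they have to be found in the camera images.
- box: Low grey steel box, loose, 1.5 kg, held only by friction (8-12 N shoves it), 106 (its x) x 280 (its y) x 50 mm high; origin: centre of underside. Open channel along its y, 90 mm wide and 268 long inside; rims 8 (sides) and 6 mm (ends) thick, tops 50 mm up. In it a white insert 228 mm long, wedged anywhere in the 40 mm of play along y; unyielding. Its flat top is the deck, 40 mm above the desk.
- loading (a point): Middle of the loading end: point on the deck surface, 60 mm from the box's origin toward its +y, 40 mm above the desk, axes as the box. Wherever the insert stands, the deck is plain here: a cover centred within 20 mm of this point along the box's y lies clear of the recess and of the end rim.
- recess (a point): Nominal recess centre, on the recess floor: 55 mm from the box's origin toward its -y, 34 mm above the desk. Fixed to the box: the real recess (in the insert) lies up to 20 mm either way along the box's y, unmeasured, to be seen or felt. Recess: 6 mm deep, 73 mm long in y, as wide as the channel; floor a ledge (8 mm at its ends, 17 at its sides) round an open pill well.
- cover: Loose dark steel cover, 80 (its x) x 70 (its y) x 6 mm, 0.14-0.28 kg; origin: centre of its underside. On it an upright grip bar. It lies on the desk left or right of the box, yawed. It fits the recess with its y along the box's y, either way round, with 3 mm play along y and 10 mm along x. Home, its underside is 34 mm above the desk and its top flush with the deck.
- stapler: Bystander: black stapler, 120 by 34 by 38 mm, on the desk at the other side of the box from the cover; origin at the centre of its underside.
- bottle: Bystander: red tablet jar, 52 mm across, 85 mm tall, standing beyond the box; origin at the centre of its underside.
- stamp_pad: Bystander: flat black stamp pad case, 70 by 110 by 20 mm, lying beyond the box; origin at the centre of its underside.
- cover_bar (a point): Middle of the top of the cover's grip bar, 38 mm above the cover's underside, axes as the cover. Bar: 50 mm long (x), 14 mm thick (y), standing 32 mm above the plate. Pushed along by the bar without being clamped, the cover dips nose first into the recess and stops against its far end wall; clamped in a gripper it cannot fall in.
There are look-alikes about, which are no part of the job. What is shaped like the cover but blue or orange is not meant.

How it is judged:
On the way, in this order (a step that is already met when the one before it is completed fails the run):
1. the cover lies flat on the deck at the loading end, clear of the recess (y of cover in the frame of box between 0.037 and 0.085 m and x of cover in the frame of box between -0.008 and 0.008 m and z of cover in the frame of box between 0.038 and 0.0425 m and angle between cover's own z axis and vertical below 0.05 rad and contact force between cover and box above 0.3 N), for 0.2 s.
2. the cover has dropped into the recess (horizontal distance between cover and recess below 0.024 m and z of cover in the frame of box below 0.036 m and angle between cover's own z axis and vertical below 0.04 rad), for 0.2 s.
At the end, for the whole second after the job is handed in: The cover lies home in the recess, released and at rest: its underside 31 to 36 mm above the desk (34 when home), tilted less than 0.04 rad, its centre within 24 mm of recess in plan (the play of the insert and of the cover) (all of step 2 and z of cover in the frame of box above 0.031 m and linear speed of cover below 0.02 m/s); the robot touches nothing.
It fails at once if the box shoved by more than 3 mm (distance of box from where it was at the start of the episode above 0.003 m).
It fails at once if the cover slammed or forced: more than 150 N between the cover and the box (contact force between cover and box above 150 N).
It fails at once if the cover brought down over the recess from above instead of slid in (centre within 45 mm of recess with its underside 10 to 60 mm above the deck) (horizontal distance between cover and recess below 0.045 m and z of cover in the frame of box between 0.05 and 0.1 m).
It fails at once if a bystander moved by more than 15 mm (distance of any of stapler, bottle, stamp_pad from where it was at the start of the episode above 0.015 m).
It also fails if it takes over 67 s, if anything falls off the work surface, if the arm or the gripper's body presses on something with over 40 N, if the wrist force passes 120 N, or if a joint passes its speed limit or range.

## Robot

A 6-joint arm with a two-finger parallel gripper is mounted at the origin on the work surface. World frame = base frame: x ahead of the robot, y to its left, z up, the work surface at z = 0. Lengths are in m, angles in rad, forces in N, time in s.
With the tool pointing down it reaches from about 0.325 to 0.775 m from the base axis. Payload 9.3 kg.
Tool frame: the origin (TCP) lies between the finger pads; the fingertips stand 25 mm ahead of it and the grasp point (between the pads) lies 6 mm ahead of it; z points along the fingers, y is the direction in which the jaws open and shut (so a half turn about z gives the same grasp; the last joint's range is limited). The gripper opens to 85 mm and grips with 20 to 120 N. Pads are 22 mm wide; open, the fingers measure 114 mm over their backs; the gripper's body (76 mm by 85 mm) begins 54 mm behind the grasp point. The pads swing forward as they close: fully open they stand 13 mm farther back than shut.
Start: joints at [1.182, 0.259, 0.021, 1.334, 0, 1.418], TCP at [0.128, 0.535, 0.222] pointing down, gripper open.
Joint ranges: [-3.04, 3.04], [-0.91, 1.82], [-1.04, 1.36], [-1.92, 1.95], [-1.52, 1.45], [-3.14, 3.14]. Speed limits (rad/s): [2.22, 2.22, 2.79, 3.14, 3.14, 3.14].

## Interface

Orientations are given as a rotation vector (axis times angle).
In Python, from plant import sense, capture, camera_params, close_job gives the robot as it stands.
- The arm moves only by the tool arm_command, never from a script. Its argument "moves" is a list that holds one entry, the list of rows, each a list of 7 numbers: the shift along the world's x, y, z in mm, then the turn, a rotation vector about the world's x, y, z in degrees, then the opening, from -1 (shut) to 1 (fully open). A call has exactly 8 rows; each row is the pose to reach, as a shift and turn from the pose commanded when the call began; what a row does not reach only later rows make up. A row lasts 1/12 s, in which the tool goes at most 41.7 mm and 7.16 degrees, less where a joint would pass 70% of its speed; a pose out of reach is approached as far as the arm can. A call with a gripper value outside its range is refused whole. The fingers move at their own pace and stop on an object; "force" is the grip in N (left out, the last holds). Time passes only in rows, so rows that repeat a pose let the fingers close, or fill a call up. It gives the time, the measured TCP pose, the force and the opening at its end, in the units of the state.
- sense(): the state, without advancing time (a new reading comes with each control period).
- capture(name): name is "side" or "top"; returns the picture (384x512x3 uint8, red, green, blue); there is no depth.
- camera_params(name): a dict with "fovy" (degrees; the focal length in pixels is half the picture's height over the tangent of half this angle, whatever the lens; pixels are square), "cx", "cy" (the principal point, pixels), "view" (4x4, takes a point from world to camera coordinates). Camera axes: x right, y down, z forward; pixel columns grow to the right and rows downward; lengths in m; the calibration is good to about 2 mm. A picture is of the moment at which its call begins. camera_params takes no time and is no camera call.
- close_job(): hands the job in, once; it reports no verdict.
The state is a dict: "time_s": time; "qpos": joint angles; "joint_velocities": joint speeds; "effort": joint torques, N m; "eef_pos": TCP position; "ee_rot": TCP orientation; "force": force on the tool from outside, world axes, zero at the start; "moment": the same for the moment, N m; "grip_width": opening from 0.0 (shut) to 1.0 (fully open).
Only numpy, scipy, OpenCV 4.12 (cv2) and the standard library are available. Lean on these libraries where they do the work, as an engineer would, in place of code of your own. Each camera call takes 0.05 s, during which the arm holds its last target.

## Working session

There is one attempt and no reset: what is moved stays moved. The work goes in short steps, Python scripts to look and compute and a tool call to move; the robot and the scene stay as the last step left them, time stands still between calls to the robot, and variables do not carry over. Pictures are saved under pics/ and viewed, and the job is handed in when it is done.

Besides the shell and the picture viewer there is one more tool, called after "Emit:" as a command line: name --argument value ..., lists and objects as JSON in quotes. arm_command: Moves the arm, as the interface text tells. Its arguments: {"type":"object","properties":{"moves":{"type":"array","items":{"type":"array","items":{"type":"array","items":{"type":"number"}}}},"force":{"type":"number"}},"required":["moves"]}

```bash
mkdir -p pics; ls
python3 - <<'E'
from plant import *
import cv2
s=sense();print(s)
for n in("top","side"):
    im=capture(n);cv2.imwrite(f"pics/{n}0.png",im[:,:,::-1]);p=camera_params(n);print(n,p)
E
```

```text
pics
{'time_s': 0.0, 'qpos': array([1.18241843e+00, 2.59178090e-01, 2.07507224e-02, 1.33370359e+00,
       1.13756261e-05, 1.41817329e+00]), 'joint_velocities': array([ 0.00026102, -0.00022375, -0.00062091, -0.00062673,  0.00048761,
       -0.00079794]), 'effort': array([-1.50295753e-03, -5.55644917e+01,  3.44524205e+01,  1.40064623e-02,
       -3.14731105e-04,  3.77905519e-05]), 'eef_pos': array([0.128366  , 0.53450215, 0.2215695 ]), 'ee_rot': array([-3.69422544e-01, -3.11942588e+00,  2.01518454e-03]), 'force': array([-0.20442518,  0.58276539, -0.07624278]), 'moment': array([ 0.02354387, -0.00817141,  0.06093781]), 'grip_width': 1.0010153431825874}
top {'fovy': 53.674477674628584, 'cx': 253.86081682415207, 'cy': 187.0968365763117, 'view': array([[-0.01904631, -0.99977473, -0.00936602, -0.00248356],
       [-0.98051937,  0.02050953, -0.19534872,  0.51906616],
       [ 0.1954968 ,  0.00546289, -0.98068912,  1.05907403],
       [ 0.        ,  0.        ,  0.        ,  1.        ]])}
side {'fovy': 42.7152351040687, 'cx': 258.9920404114368, 'cy': 190.1119154707114, 'view': array([[-0.99506232, -0.09915422,  0.00440612,  0.55153272],
       [-0.06620653,  0.63003305, -0.77374095,  0.08148497],
       [ 0.07394368, -0.77021218, -0.63348681,  1.41789869],
       [ 0.        ,  0.        ,  0.        ,  1.        ]])}
```

View pics/top0.png

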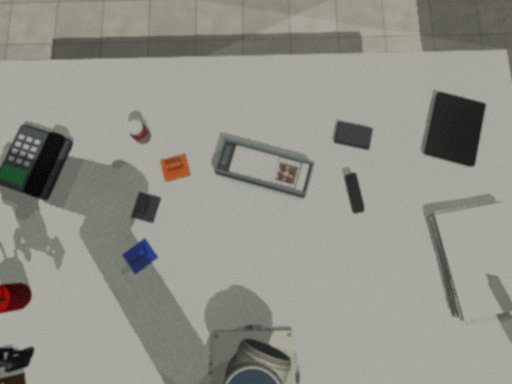

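View pics/side0.png

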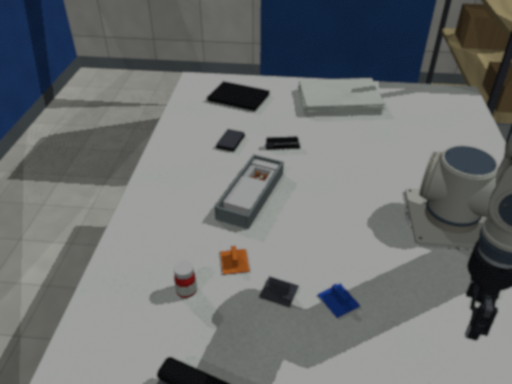

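Three cover-shaped things appear in the top view: orange (175,167), dark (146,207) and blue (140,256). The dark steel one fits the description. The box is centred near (263,165), with its pill well at the right end (287,172). I'll check with enlarged crops.

Run:
```python
import cv2,numpy as np
t=cv2.imread("pics/top0.png");s=cv2.imread("pics/side0.png")
f=lambda a,k:cv2.resize(a,None,fx=k,fy=k,interpolation=cv2.INTER_CUBIC)
a=f(t[180:236,110:185],5);b=f(t[125:205,205:325],5)
c=f(s[265:315,250:310],6);d=f(s[150:230,205:295],6)
w=np.zeros((600,800,3),np.uint8);w[:280,:375]=a;w[:300,400:760]=c;cv2.imwrite("pics/crop1.png",w)
w=np.zeros((480,800,3),np.uint8);cv2.imwrite("pics/crop2.png",b);cv2.imwrite("pics/crop3.png",d)
```

```text
(no output)
```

View pics/crop1.png

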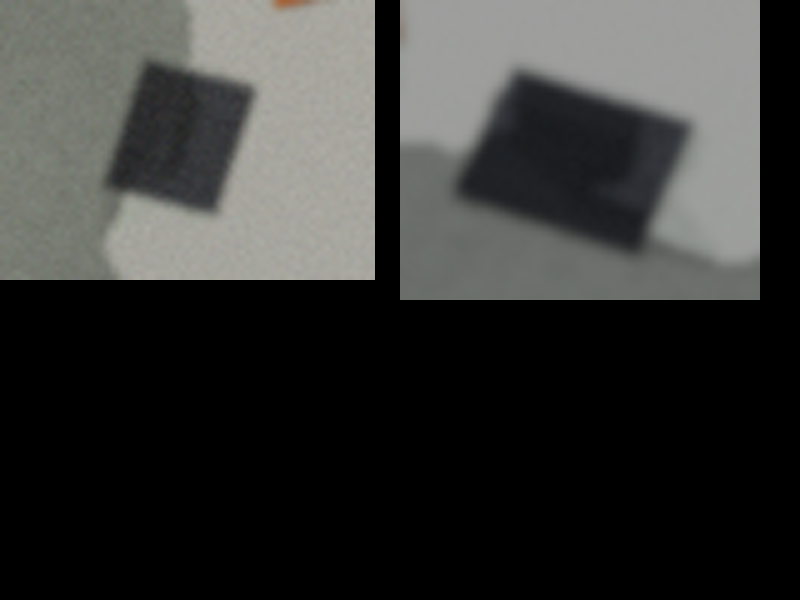

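View pics/crop2.png

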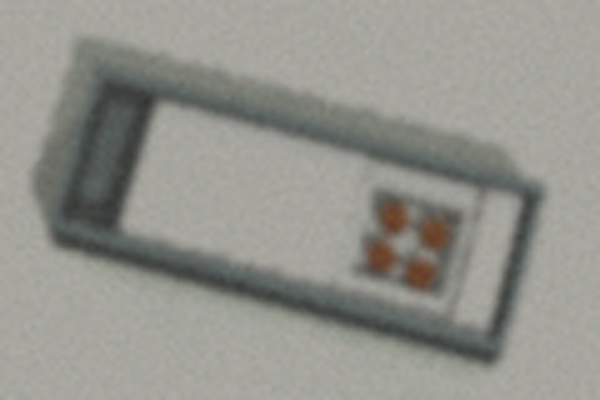

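View pics/crop3.png

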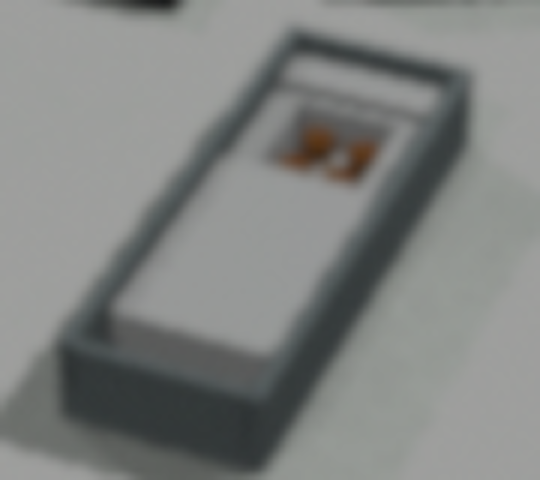

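The dark one at (146,207) is the cover: plain dark steel, with a darker bar band running along its longer side. The insert is at the box's right (-y) end, because the wide gap shows at the left end. Next I'll fit poses using both cameras.

Run:
```python
import cv2,numpy as np
t=cv2.imread("pics/top0.png");s=cv2.imread("pics/side0.png")
def crop(im,x0,y0,w,h,k,name):
    a=im[y0:y0+h,x0:x0+w].astype(float);a=np.clip((a-a.min())*255/(a.max()-a.min()),0,255)
    a=(255*(a/255)**0.6).astype(np.uint8);a=cv2.resize(a,(w*k,h*k),interpolation=cv2.INTER_CUBIC)
    for i in range(0,w,10):
        cv2.line(a,(i*k,0),(i*k,h*k),(0,255,255) ,1);cv2.putText(a,str(x0+i),(i*k,10),0,.38,(0,0,255),1)
    for i in range(0,h,10):
        cv2.line(a,(0,i*k),(w*k,i*k),(0,255,255),1);cv2.putText(a,str(y0+i),(0,i*k+12),0,.38,(0,0,255),1)
    cv2.imwrite(name,a)
crop(t,205,125,114,80,7,"pics/g1.png")
crop(s,210,150,80,80,7,"pics/g2.png")
crop(t,125,185,45,40,14,"pics/g3.png")
crop(s,255,270,50,42,14,"pics/g4.png")
```

```text
(no output)
```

View pics/g1.png

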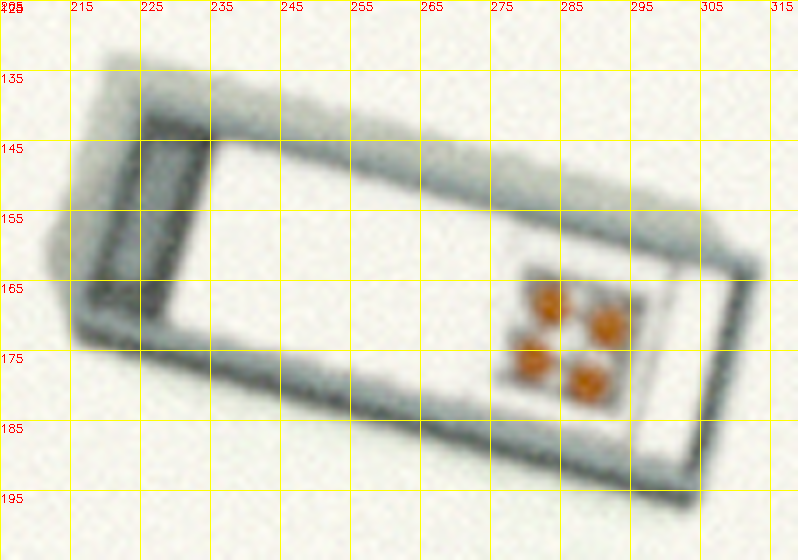

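View pics/g2.png

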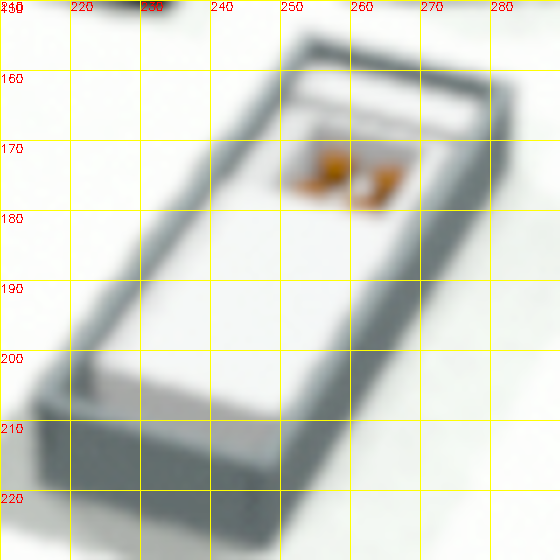

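View pics/g3.png

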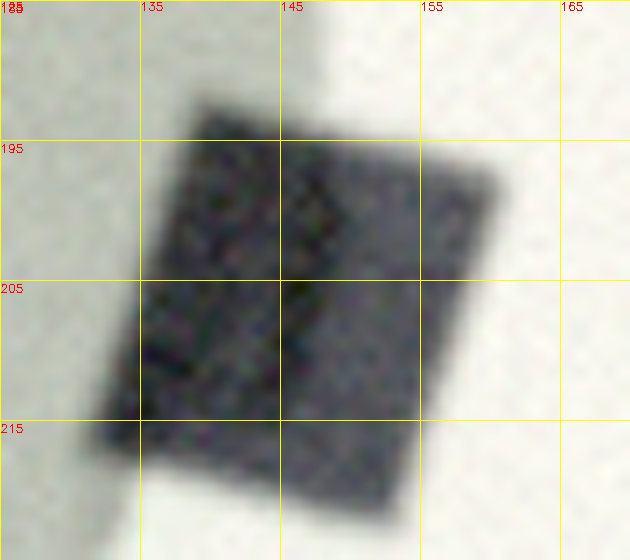

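View pics/g4.png

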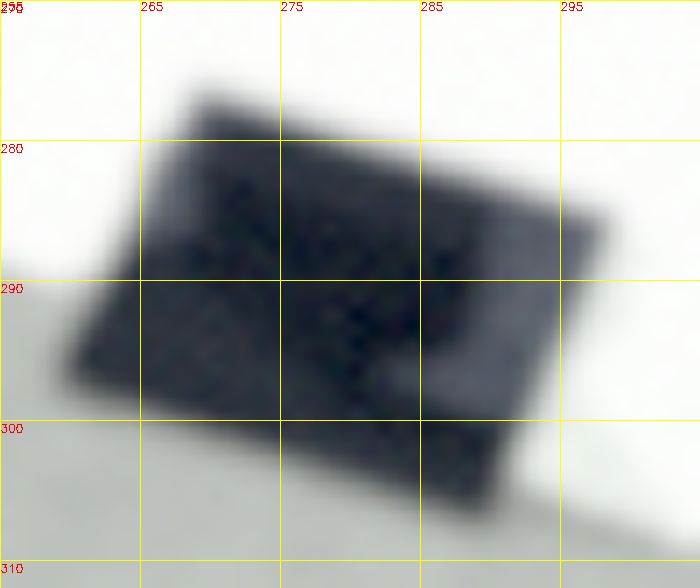

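```bash
cat > h.py <<'E'
import cv2,numpy as np
from plant import camera_params
from scipy.optimize import least_squares
def proj(n,P):
    p=camera_params(n);P=np.atleast_2d(P);c=P@p['view'][:3,:3].T+p['view'][:3,3]
    f=192/np.tan(np.radians(p['fovy']/2));return np.c_[p['cx']+f*c[:,0]/c[:,2],p['cy']+f*c[:,1]/c[:,2]]
def tf(q,L):
    c,s=np.cos(q[2]),np.sin(q[2]);L=np.atleast_2d(L).astype(float);return np.c_[q[0]+c*L[:,0]-s*L[:,1],q[1]+s*L[:,0]+c*L[:,1],L[:,2]]
def fit(obs,q0,off=-0.5):
    def r(q):
        return np.concatenate([((proj(n,tf(q,l))[0]-np.array(u)-off)*(1)) for n,l,u in obs])
    s=least_squares(r,q0,loss='soft_l1',f_scale=.7);return s.x,r(s.x).reshape(-1,2)
def unproj(n,u,z):
    p=camera_params(n);f=192/np.tan(np.radians(p['fovy']/2));R=p['view'][:3,:3];t=p['view'][:3,3]
    d=R.T@np.array([(u[0]-p['cx'])/f,(u[1]-p['cy'])/f,1]);o=-R.T@t;return o+d*(z-o[2])/d[2]
def overlay(im,n,segs,x0,y0,w,h,k,name):
    a=cv2.resize(im[y0:y0+h,x0:x0+w],(w*k,h*k),interpolation=cv2.INTER_CUBIC)
    for A,B,col in segs:
        u=(proj(n,np.array([A,B]))+.5-[x0,y0])*k
        cv2.line(a,tuple(np.int32(u[0]*16)),tuple(np.int32(u[1]*16)),col,1,cv2.LINE_AA,4)
    cv2.imwrite(name,a)
def rect(q,hx,hy,z,col,cx=0,cy=0):
    P=tf(q,[[cx-hx,cy-hy,z],[cx+hx,cy-hy,z],[cx+hx,cy+hy,z],[cx-hx,cy+hy,z]]);return [(P[i],P[(i+1)%4],col) for i in range(4)]
E
python3 - <<'E'
from h import *
# view centre estimate
print(unproj("top",(263,165),.04),unproj("top",(146,207),0.0))
X,Y=.053,.14
# yaw: box +y -> image left
c=unproj("top",(263,165),.04)
ob=[("side",(X,-Y,.05),(253.2,155)),("side",(-X,-Y,.05),(283.2,162.3)),("side",(-X,Y,.05),(248,216.7)),("side",(X,Y,.05),(215,207)),("side",(X,Y,0),(216,219)),("side",(-X,Y,0),(247.5,228.3)),
("top",(X,-Y,.05),(313.3,162.3)),("top",(-X,Y,0.0),(216.5,174.5)),("top",(-X,-Y,0.0),(304.2,197))]
for off in(-.5,0):
  q,r=fit(ob,[c[0],c[1],-.25],off);print("box",off,q,np.degrees(q[2]));print(r.round(1).tolist())
  if off: qb=q
c=unproj("top",(146,207),0)
x,y=.04,.035
oc=[("top",(x,y,.003),(139.3,192.3)),("top",(x,-y,.003),(160.3,197.2)),("top",(-x,-y,.003),(153,222)),("top",(-x,y,.003),(132,217)),
("side",(x,y,.003),(260,296.7)),("side",(x,-y,.003),(269.5,277)),("side",(-x,-y,.003),(298,285.6)),("side",(-x,y,.003),(289.5,306.5))]
for off in(-.5,0):
  q,r=fit(oc,[c[0],c[1],-.25],off);print("cov",off,q,np.degrees(q[2]));print(r.round(1).tolist())
  if off: qc=q
np.savez("q.npz",qb=qb,qc=qc)
R,G,B=(0,0,255),(0,255,0),(255,0,0)
sb=rect(qb,X,Y,.05,R)+rect(qb,X,Y,0,B)+rect(qb,.045,.134,.05,G)
sc=rect(qc,x,y,.006,R)+rect(qc,x,y,0,B)+rect(qc,.025,.007,.038,G)
t=cv2.imread("pics/top0.png");s=cv2.imread("pics/side0.png")
overlay(t,"top",sb,205,125,114,80,7,"pics/o1.png");overlay(s,"side",sb,205,145,90,90,6,"pics/o2.png")
overlay(t,"top",sc,125,185,45,40,8,"pics/o3.png");overlay(s,"side",sc,255,270,50,42,8,"pics/o4.png")
a=cv2.imread("pics/o3.png");b=cv2.imread("pics/o4.png");w=np.zeros((340,780,3),np.uint8);w[:320,:360]=a;w[:336,370:770]=b;cv2.imwrite("pics/o34.png",w)
E
```

```text
[ 0.58792039 -0.0413891   0.04      ] [0.47429505 0.31642246 0.        ]
box -0.5 [ 0.58433394 -0.04398792 -0.29279113] -16.775695888008034
[[-0.2, -1.2], [0.8, -1.0], [0.6, -0.2], [-1.0, -0.3], [-1.1, 0.8], [1.3, 1.4], [1.4, -0.9], [-0.6, -0.4], [-0.3, 1.2]]
box 0 [ 0.58272763 -0.04363608 -0.29082526] -16.663059920814437
[[-0.3, -1.6], [0.7, -1.4], [0.8, -0.5], [-0.9, -0.6], [-1.0, 0.5], [1.4, 1.1], [0.8, -1.0], [-1.2, -0.3], [-0.8, 1.1]]
cov -0.5 [ 0.47481566  0.31660592 -0.26739693] -15.320715347181853
[[-0.1, -0.5], [0.7, 0.2], [0.3, 0.8], [-0.9, 0.1], [-1.4, 0.4], [-1.0, -0.6], [0.7, -0.2], [0.4, 0.3]]
cov 0 [ 0.47335639  0.31662506 -0.26779321] -15.34342069245886
[[-0.7, -0.5], [0.2, 0.1], [-0.3, 0.8], [-1.4, 0.1], [-1.3, -0.1], [-0.9, -1.0], [0.8, -0.7], [0.5, -0.1]]
```

View pics/o1.png

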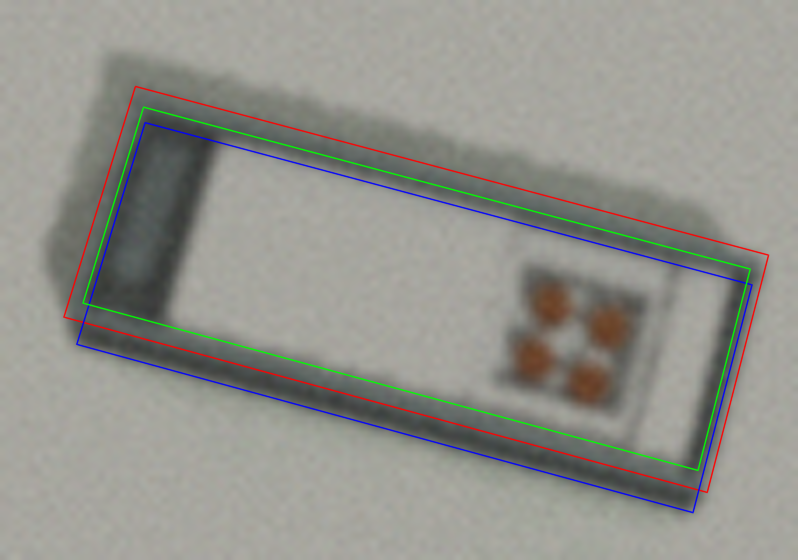

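View pics/o2.png

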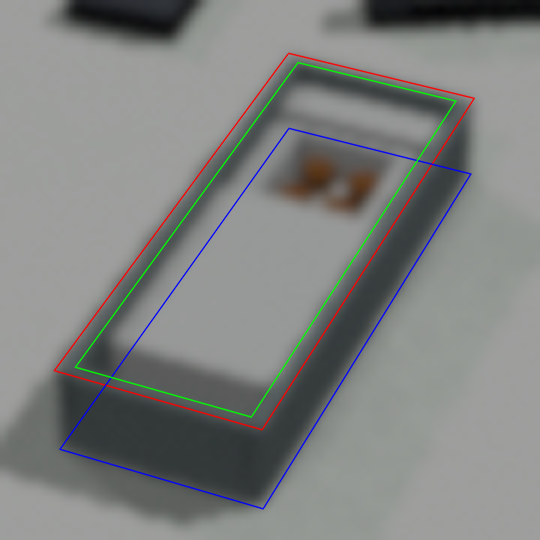

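View pics/o34.png

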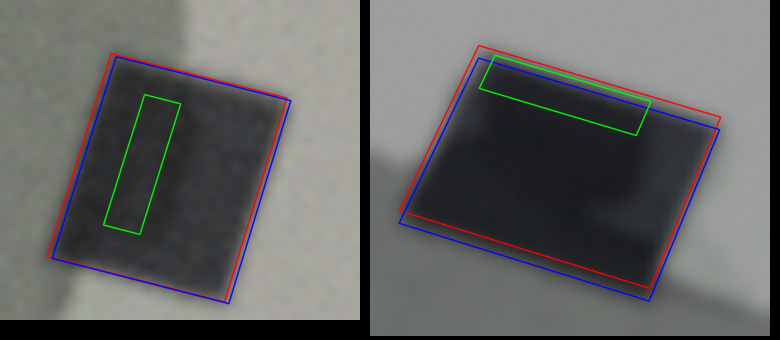

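Run:
```python
from h import *
print(proj("side",[[.1284,.5345,.1966],[.1284,.5345,.2215],[0,0,0]]),proj("top",[[.1284,.5345,.1966],[0,0,0]]))
# blurred-mask fit of cover
for n,im in(("top",cv2.imread("pics/top0.png")),("side",cv2.imread("pics/side0.png"))):
    g=im.mean(2)
    x0,y0,w,h=(120,180,55,50) if n=="top" else (248,264,62,54)
    c=g[y0:y0+h,x0:x0+w]
    m=(c<85).astype(np.uint8)
    cs,_=cv2.findContours(m,cv2.RETR_EXTERNAL,cv2.CHAIN_APPROX_NONE);k=max(cs,key=cv2.contourArea)
    print(n,m.sum(),cv2.minAreaRect(k+[x0,y0]),np.percentile(c,[2,20,50,90]))
    H=cv2.boxPoints(cv2.minAreaRect(k+[x0,y0]));
    for p in H: print(p,unproj(n,p,.003))
```

```text
[[463.74615703 332.04848566]
 [467.49716585 323.80000041]
 [449.97877057 218.32882443]] [[ 24.23018875 342.28759859]
 [252.97091826 373.08613849]]
top 574 ((145.08184814453125, 207.3380889892578), (22.310970306396484, 26.844749450683594), 17.35402488708496) [ 42.66666667  78.26666667 121.33333333 164.66666667]
[130.4306  216.82207] [0.44486644 0.3615438  0.003     ]
[138.43771 191.1993 ] [0.52311106 0.34050521 0.003     ]
[159.7331  197.85411] [0.50111694 0.27464336 0.003     ]
[151.72598 223.47688] [0.42346911 0.29645694 0.003     ]
side 750 ((277.6690979003906, 291.53411865234375), (34.058685302734375, 23.772504806518555), 17.744672775268555) [ 28.66666667  63.8        109.66666667 157.66666667]
[257.8273  297.66473] [0.52292544 0.34316533 0.003     ]
[265.0726  275.02325] [0.51186338 0.27010069 0.003     ]
[297.5109 285.4035] [0.42865325 0.29528923 0.003     ]
[290.2656  308.04498] [0.44312975 0.36582135 0.003     ]
```

Run:
```python
import cv2
s=cv2.imread("pics/side0.png");cv2.imwrite("pics/arm.png",cv2.resize(s[140:350,395:512],None,fx=2.8,fy=2.8,interpolation=cv2.INTER_CUBIC))
```

```text
(no output)
```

View pics/arm.png

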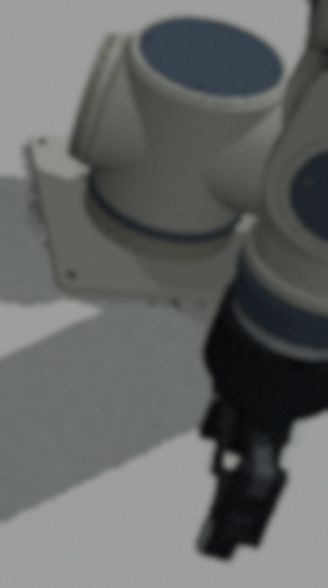

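```bash
cat > pf.py <<'E'
from h import *
from scipy.optimize import minimize
K=6
ROI={"top":(205,125,114,80),"side":(200,140,100,98)}
def render(n,q,lab_off=(0,0)):
    x,y,yaw,d,sx,sy=q; x0,y0,w,h=ROI[n]
    L=np.zeros((h*K,w*K),np.uint8)
    P=lambda pts:np.int32(np.round((proj(n,tf((x,y,yaw),pts))+.5+lab_off-[x0,y0])*K*16))
    poly=lambda pts,l,M=None:cv2.fillConvexPoly(L if M is None else M,P(pts),int(l),cv2.LINE_8,4)
    R=lambda hx,a,b,z:[[-hx,a,z],[hx,a,z],[hx,b,z],[-hx,b,z]]
    X,Y=.053,.14
    c,s=np.cos(-yaw),np.sin(-yaw);sl=[c*sx-s*sy,s*sx+c*sy]
    base=R(X,-Y,Y,0);top=[[a+sl[0],b+sl[1],0] for a,b,_ in base]
    hull=cv2.convexHull(P(base+top));cv2.fillConvexPoly(L,hull,1,cv2.LINE_8,4)
    # outer walls, visible when camera on that side
    cam=camera_params(n);o=-cam['view'][:3,:3].T@cam['view'][:3,3];ol=np.array([c*(o[0]-x)-s*(o[1]-y),s*(o[0]-x)+c*(o[1]-y)])
    if ol[0]<-X:poly([[-X,-Y,0],[-X,Y,0],[-X,Y,.05],[-X,-Y,.05]],2)
    if ol[0]>X:poly([[X,-Y,0],[X,Y,0],[X,Y,.05],[X,-Y,.05]],2)
    if ol[1]>Y:poly([[-X,Y,0],[X,Y,0],[X,Y,.05],[-X,Y,.05]],3)
    if ol[1]<-Y:poly([[-X,-Y,0],[X,-Y,0],[X,-Y,.05],[-X,-Y,.05]],3)
    poly(R(X,-Y,Y,.05),4)
    I=np.full_like(L,5); i=.045;j=.134
    poly(R(i,-j,j,.012),6,I)
    # inner walls facing the camera
    w_=lambda pts,l:poly(pts,l,I)
    if ol[0]<i:w_([[i,-j,.012],[i,j,.012],[i,j,.05],[i,-j,.05]],7)
    if ol[0]>-i:w_([[-i,-j,.012],[-i,j,.012],[-i,j,.05],[-i,-j,.05]],7)
    if ol[1]<j:w_([[-i,j,.012],[i,j,.012],[i,j,.05],[-i,j,.05]],8)
    if ol[1]>-j:w_([[-i,-j,.012],[i,-j,.012],[i,-j,.05],[-i,-j,.05]],9)
    a,b=d-.114,d+.114
    if ol[1]>b:w_([[-i,b,.012],[i,b,.012],[i,b,.04],[-i,b,.04]],10)
    w_(R(i,a,b,.04),11)
    w_(R(.028,d-.055-.0285,d-.055+.0285,.034),12)
    M=np.zeros_like(L);poly(R(i,-j,j,.05),1,M)
    L[M>0]=I[M>0];return L
def cost(n,q,im,ret=False):
    L=render(n,q);x0,y0,w,h=ROI[n];t=im[y0:y0+h,x0:x0+w].astype(float).mean(2).ravel()
    A=np.stack([cv2.GaussianBlur(cv2.resize((L==l).astype(np.float32),(w,h),interpolation=cv2.INTER_AREA),(0,0),.8).ravel() for l in range(13) if (L==l).any()],1)
    co=np.linalg.lstsq(np.vstack([A,1e-3*np.eye(A.shape[1])]),np.r_[t,np.zeros(A.shape[1])],rcond=None)[0];r=A@co-t
    if ret:return r.reshape(h,w),(A@co).reshape(h,w)
    return np.mean(np.minimum(np.abs(r),40)**1.5)
if __name__=="__main__":
    ims={n:cv2.imread(f"pics/{n}0.png") for n in ROI}
    q0=np.array([.584,-.043,-.28,-.015,.03,.02]);sc=np.array([.005,.005,.03,.008,.015,.015])
    for names in(("top",),("side",),("top","side")):
        best=None
        for st in range(2):
            f=lambda u:sum(cost(n,q0+u*sc,ims[n]) for n in names)
            r=minimize(f,np.zeros(6) if st==0 else np.array([-.3,.3,1,-.5,.5,.3]),method="Powell",options=dict(maxiter=12,xtol=.01,ftol=1e-5))
            if best is None or r.fun<best.fun:best=r
            print(names,st,r.fun,(q0+r.x*sc).round(4),flush=True)
        q=q0+best.x*sc
    np.save("qb.npy",q)
    for n in ROI:
        r,m=cost(n,q,ims[n],True);x0,y0,w,h=ROI[n]
        a=np.hstack([ims[n][y0:y0+h,x0:x0+w].mean(2),m,128+r]);cv2.imwrite(f"pics/fit_{n}.png",cv2.resize(np.clip(a,0,255).astype(np.uint8),None,fx=2.3,fy=2.3))
E
time python3 pf.py
```

```text
Traceback (most recent call last):
  File "pf.py", line 49, in <module>
    r=minimize(f,np.zeros(6) if st==0 else np.array([-.3,.3,1,-.5,.5,.3]),method="Powell",options=dict(maxiter=12,xtol=.01,ftol=1e-5))
  File "pf.py", line 48, in <lambda>
    f=lambda u:sum(cost(n,q0+u*sc,ims[n]) for n in names)
               ~~~^^^^^^^^^^^^^^^^^^^^^^^^^^^^^^^^^^^^^^^
  File "pf.py", line 48, in <genexpr>
    f=lambda u:sum(cost(n,q0+u*sc,ims[n]) for n in names)
                   ~~~~^^^^^^^^^^^^^^^^^^
  File "pf.py", line 37, in cost
    L=render(n,q);x0,y0,w,h=ROI[n];t=im[y0:y0+h,x0:x0+w].astype(float).mean(2).ravel()
  File "pf.py", line 17, in render
    if ol[0]<-X:poly([[-X,-Y,0],[-X,Y,0],[-X,Y,.05],[-X,-Y,.05]],2)
                ~~~~^^^^^^^^^^^^^^^^^^^^^^^^^^^^^^^^^^^^^^^^^^^^^^^
  File "pf.py", line 9, in <lambda>
    poly=lambda pts,l,M=None:cv2.fillConvexPoly(L if M is None else M,P(pts),int(l),cv2.LINE_8,4)
                                                                      ~^^^^^
  File "pf.py", line 8, in <lambda>
    P=lambda pts:np.int32(np.round((proj(n,tf((x,y,yaw),pts))+.5+lab_off-[x0,y0])*K*16))
                                    ~~~~^^^^^^^^^^^^^^^^^^^^^
  File "h.py", line 5, in proj
    p=camera_params(n);P=np.atleast_2d(P);c=P@p['view'][:3,:3].T+p['view'][:3,3]
ValueError: time passes only in moves, steps and waits

real	0m6.559s
user	0m15.510s
sys	0m0.355s
```

```bash
python3 - <<'E'
from plant import *
import pickle
pickle.dump({n:camera_params(n) for n in("top","side")},open("cam.pkl","wb"));print(sense()['time_s'])
E
sed -i 's/^from plant import camera_params/import pickle\n_C=pickle.load(open("\.\/cam.pkl","rb"))\ncamera_params=lambda n:_C[n]/' h.py
sed -i 's/method="Powell",/method="Powell",bounds=[(-4,4)]*6,/' pf.py
time python3 pf.py
```

```text
0.1
('top',) 0 12.035469208885598 [ 0.5837 -0.0431 -0.2971 -0.0157  0.0361  0.015 ]
('top',) 1 12.011054289151339 [ 0.5838 -0.0425 -0.2968 -0.0159  0.0358  0.0142]
('side',) 0 45.18946108438935 [ 0.5843 -0.0427 -0.2941 -0.0159  0.0343  0.0135]
('side',) 1 45.378133672671495 [ 0.5848 -0.0413 -0.2959 -0.0178  0.0336  0.0118]
('top', 'side') 0 57.301423525842964 [ 0.584  -0.0429 -0.2971 -0.0161  0.0352  0.0142]
('top', 'side') 1 57.473620194333364 [ 0.584  -0.0425 -0.2988 -0.0163  0.0351  0.0139]
real	0m25.920s
user	1m15.335s
sys	0m0.146s
```

```bash
cat > cf.py <<'E'
from h import *
from scipy.optimize import minimize
import sys
K=6
def masks(n,q,roi,z0=0):
    x0,y0,w,h=roi;P=lambda pts:np.int32(np.round((proj(n,tf(q,np.array(pts)+[0,0,z0]))+.5-[x0,y0])*K*16))
    R=lambda a,b,z:[[-a,-b,z],[a,-b,z],[a,b,z],[-a,b,z]]
    L=np.zeros((h*K,w*K),np.uint8)
    cv2.fillConvexPoly(L,cv2.convexHull(P(R(.04,.035,0)+R(.04,.035,.006))),1,8,4)
    cv2.fillConvexPoly(L,P(R(.04,.035,.006)),2,8,4)
    cv2.fillConvexPoly(L,cv2.convexHull(P(R(.025,.007,.006)+R(.025,.007,.038))),3,8,4)
    cv2.fillConvexPoly(L,P(R(.025,.007,.038)),4,8,4)
    return L
def cost(n,q,im,roi,z0=0):
    L=masks(n,q,roi,z0);x0,y0,w,h=roi;t=im[y0:y0+h,x0:x0+w].astype(float).mean(2)
    a=cv2.GaussianBlur(cv2.resize((L>0).astype(np.float32),(w,h),interpolation=cv2.INTER_AREA),(0,0),.8)
    bgl=np.clip(t,110,170); # local background level (shadow / lit)
    bg=np.where(a>.02,np.nan,t);b=cv2.inpaint(np.clip(t,0,255).astype(np.uint8),(a>.02).astype(np.uint8),3,cv2.INPAINT_TELEA).astype(float)
    ins=t[a>.95].mean();r=a*ins+(1-a)*b-t
    # penalise dark pixels left in background
    return np.mean(np.minimum(np.abs(r),60)**1.5*1)+np.sum(np.clip(95-t,0,50)*(a<.02))/t.size*5
if __name__=="__main__":
    ims={n:cv2.imread(f"pics/{n}0.png") for n in("top","side")}
    roi={"top":(122,182,50,48),"side":(248,266,60,52)}
    q0=np.array([.474,.317,-.27]);sc=np.array([.005,.005,.05])
    for names in(("top",),("side",),("top","side")):
        r=minimize(lambda u:sum(cost(n,q0+u*sc,ims[n],roi[n]) for n in names),np.zeros(3),method="Powell",bounds=[(-3,3)]*3)
        print(names,r.fun,q0+r.x*sc)
E
python3 cf.py
```

```text
('top',) 5.933046188547914 [ 0.4748425   0.31768059 -0.28920917]
('side',) 10.486188590947664 [ 0.47514973  0.31887586 -0.29640262]
('top', 'side') 17.04071704060603 [ 0.47490339  0.31812913 -0.27600889]
```

View pics/fit_top.png

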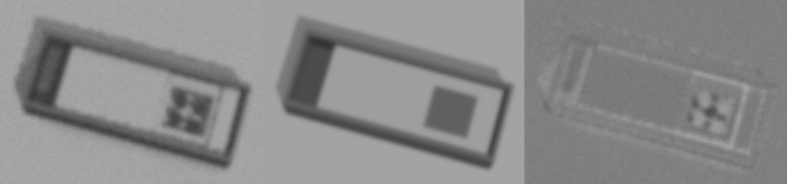

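Emit:
arm_command --moves '[[[30, -18, 0, 0, 0, -0.5, 1], [64, -40, 0, 0, 0, -1, 1], [99, -62, 0, 0, 0, -1.5, 1], [134, -84, 0, 0, 0, -2, 1], [169, -106, 0, 0, 0, -2.5, 1], [204, -128, 0, 0, 0, -3, 1], [239, -150, 0, 0, 0, -3.5, 1], [274, -172, 0, 0, 0, -3.5, 1]]]' --force 40

```text
time_s: 0.77
eef_pos: [0.4038, 0.3613, 0.222]
ee_rot: [-0.465, -3.107, 0.0]
force: [0.2, 1.0, -0.4]
grip_width: 1.002
```

```bash
cat > st.py <<'E'
from plant import sense
import numpy as np
from scipy.spatial.transform import Rotation as R
s=sense();M=R.from_rotvec(s['ee_rot']).as_matrix()
y=M[:,1]
print("t",round(s['time_s'],2),"p",(s['eef_pos']*1000).round(1),"yaw",round(float(np.degrees(np.arctan2(-y[0],y[1]))),2),"z",M[:,2].round(3),"F",s['force'].round(2),"g",round(s['grip_width'],3))
b=np.array([584,-42.8]);a=-.297;d=s['eef_pos'][:2]*1000-b
print("in box",round(np.cos(a)*d[0]+np.sin(a)*d[1],1),round(-np.sin(a)*d[0]+np.cos(a)*d[1],1))
E
python3 st.py
```

```text
t 0.77 p [403.8 361.3 222. ] yaw -17.04 z [-0. -0. -1.] F [ 0.22  1.02 -0.42] g 1.002
in box -290.5 333.7
```

Emit:
arm_command --moves '[[[30, -18, 0, 0, 0, 0, 1], [60, -36, 0, 0, 0, 0, 1], [71, -43, -20, 0, 0, 0, 1], [71, -43, -50, 0, 0, 0, 1], [71, -43, -80, 0, 0, 0, 1], [71, -43, -110, 0, 0, 0, 1], [71, -43, -110, 0, 0, 0, 1], [71, -43, -110, 0, 0, 0, 1]]]'

```text
time_s: 1.43
eef_pos: [0.4727, 0.3193, 0.1114]
ee_rot: [-0.464, -3.104, 0.003]
force: [0.3, 0.6, 1.2]
grip_width: 1.002
```

```bash
python3 st.py
python3 - <<'E'
from plant import capture
import cv2,numpy as np
a=capture("top")[150:250,90:200,::-1];b=capture("side")[210:330,230:360,::-1]
f=lambda x:cv2.resize(x,None,fx=3.2,fy=3.2,interpolation=cv2.INTER_CUBIC)
a,b=f(a),f(b);w=np.zeros((max(a.shape[0],b.shape[0]),a.shape[1]+b.shape[1],3),np.uint8);w[:a.shape[0],:a.shape[1]]=a;w[:b.shape[0],a.shape[1]:]=b;cv2.imwrite("pics/pre.png",w)
E
```

```text
t 1.43 p [472.7 319.3 111.4] yaw -17.01 z [-0.003 -0.001 -1.   ] F [0.34 0.56 1.17] g 1.002
in box -212.4 313.7
```

View pics/pre.png

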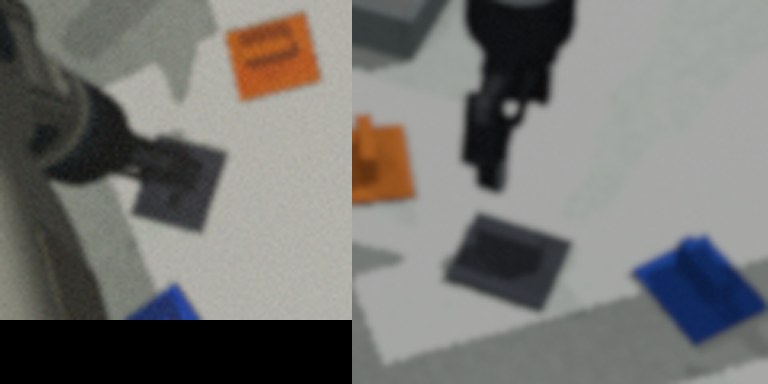

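Run:
```python
from h import *
q=(.4727,.3193,np.radians(-17))
for n,o in(("top",(90,150)),("side",(230-110,210))):
    print(n,(proj(n,tf(q,[[0,.042,.1114-.014],[0,-.042,.1114-.014],[0,0,.1114-.014]]))-o)*3.2)
q=(.475,.318,np.radians(-17))
print((proj("side",tf(q,[[-.025,0,.038],[.025,0,.038]]))-[120,210])*3.2)
q0=(.1284,.5345,np.radians(-13.5))
print(proj("side",tf(q0,[[0,.042,.2],[0,-.042,.2]])))
```

```text
top [[ 98.30252235 155.22014799]
 [189.15845127 181.22077441]
 [143.6179578  168.1882583 ]]
side [[492.30266097 218.82406348]
 [533.19335881 138.90326259]
 [513.28408177 177.81591144]]
[[539.02136353 239.7096972 ]
 [477.01754575 219.62199822]]
[[463.70182503 350.32963298]
 [464.76250347 312.84495991]]
```

Emit:
arm_command --moves '[[[0, 0, -20, 0, 0, 0, 1], [0, 0, -40, 0, 0, 0, 1], [0, 0, -58, 0, 0, 0, 1], [0, 0, -70, 0, 0, 0, 1], [0, 0, -76, 0, 0, 0, 1], [0, 0, -76, 0, 0, 0, 1], [0, 0, -76, 0, 0, 0, 1], [0, 0, -76, 0, 0, 0, 0.4]]]'

```text
time_s: 2.2
eef_pos: [0.4744, 0.3203, 0.0377]
ee_rot: [0.464, 3.105, 0.002]
force: [-0.0, 1.0, -0.1]
grip_width: 0.886
```

```bash
python3 st.py
```

```text
t 2.2 p [474.4 320.3  37.7] yaw -17.0 z [ 0.002  0.001 -1.   ] F [-0.03  0.97 -0.11] g 0.886
in box -211.1 315.1
```

Emit:
arm_command --moves '[[[0, -1, 0, 0, 0, 0, 0.2], [0, -2, 0, 0, 0, 0, 0], [0, -2, 0, 0, 0, 0, -0.3], [0, -2, 0, 0, 0, 0, -0.6], [0, -2, 0, 0, 0, 0, -1], [0, -2, 0, 0, 0, 0, -1], [0, -2, 0, 0, 0, 0, -1], [0, -2, 0, 0, 0, 0, -1]]]'

```text
time_s: 2.87
eef_pos: [0.4734, 0.3178, 0.0361]
ee_rot: [-0.465, -3.107, 0.0]
force: [0.2, 0.3, 0.2]
grip_width: -0.001
```

```bash
python3 st.py
```

```text
t 2.87 p [473.4 317.8  36.1] yaw -17.01 z [-0. -0. -1.] F [0.25 0.34 0.21] g -0.001
in box -211.2 312.4
```

```bash
cat > look.py <<'E'
from plant import capture
import cv2,numpy as np,sys
name=sys.argv[1];tx,ty,tw,th,sx,sy,sw,sh=map(int,sys.argv[2:10]);
t=capture("top");s=capture("side")
cv2.imwrite(f"pics/{name}_t.png",t[:,:,::-1]);cv2.imwrite(f"pics/{name}_s.png",s[:,:,::-1])
f=lambda x:cv2.resize(np.ascontiguousarray(x[:,:,::-1]),None,fx=min(395/x.shape[1],590/x.shape[0]),fy=min(395/x.shape[1],590/x.shape[0]),interpolation=cv2.INTER_CUBIC)
a,b=f(t[ty:ty+th,tx:tx+tw]),f(s[sy:sy+sh,sx:sx+sw]);w=np.zeros((max(a.shape[0],b.shape[0]),a.shape[1]+b.shape[1],3),np.uint8);w[:a.shape[0],:a.shape[1]]=a;w[:b.shape[0],a.shape[1]:]=b;cv2.imwrite(f"pics/{name}.png",w)
E
python3 look.py miss 105 170 90 80 235 230 90 90
```

```text
(no output)
```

View pics/miss.png

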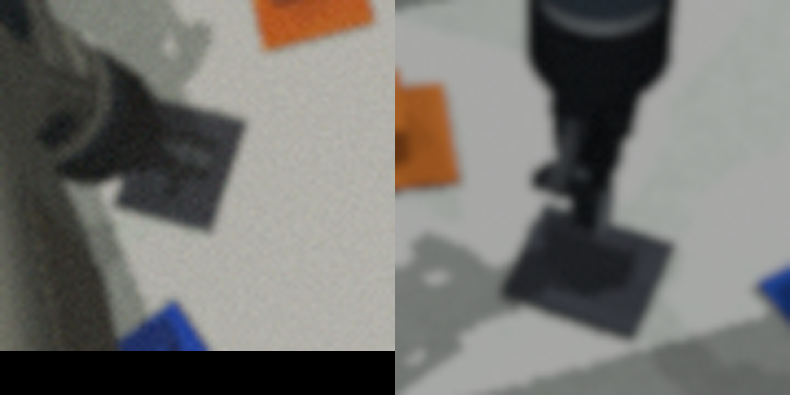

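Run:
```python
import cv2,numpy as np
for n,x,y,w,h in(("t",120,180,50,45),("s",255,255,50,55)):
    a=cv2.imread(f"pics/miss_{n}.png")[y:y+h,x:x+w].astype(float);a=255*np.clip(a/190,0,1)**.5
    a=cv2.resize(a.astype(np.uint8),None,fx=10,fy=10,interpolation=cv2.INTER_CUBIC)
    for i in range(0,w,10):cv2.putText(a,str(x+i),(i*10,10),0,.4,(0,0,255),1);cv2.line(a,(i*10,0),(i*10,5),(0,0,255),1)
    for i in range(0,h,10):cv2.putText(a,str(y+i),(0,i*10+4),0,.4,(0,0,255),1)
    cv2.imwrite(f"pics/missz_{n}.png",a)
from h import *
for n in("top","side"):print(n,proj(n,[[.4734,.3178,.011],[.4734,.3178,.036],[.4734,.3178,.0]]))
```

```text
top [[144.47984701 206.77800644]
 [142.00181344 205.55198555]
 [145.53680615 207.30094285]]
side [[279.02466747 288.97467422]
 [279.33795264 282.28294818]
 [278.88942406 291.86345385]]
```

View pics/missz_t.png

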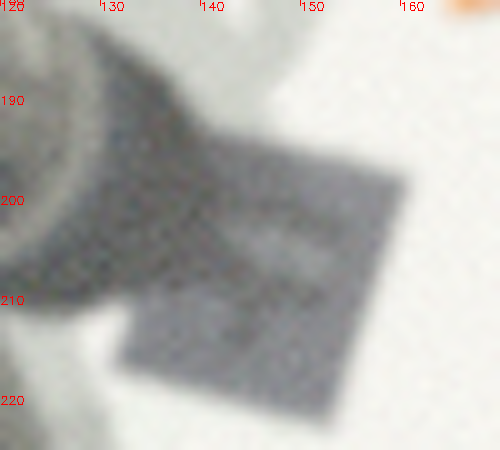

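View pics/missz_s.png

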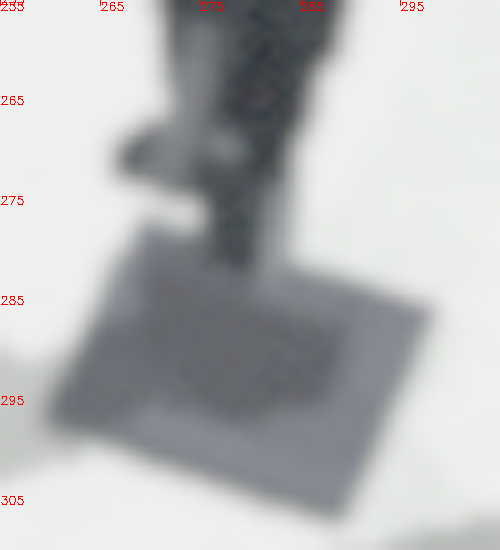

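Emit:
arm_command --moves '[[[0, 0, 20, 0, 0, 0, -1], [0, 0, 40, 0, 0, 0, -1], [0, 0, 60, 0, 0, 0, -1], [0, 0, 60, 0, 0, 0, -1], [0, 0, 60, 0, 0, 0, -1], [0, 0, 60, 0, 0, 0, -1], [0, 0, 60, 0, 0, 0, -1], [0, 0, 60, 0, 0, 0, -1]]]'

```text
time_s: 3.63
eef_pos: [0.473, 0.3175, 0.0952]
ee_rot: [-0.464, -3.106, 0.001]
force: [-0.2, -0.3, 0.3]
grip_width: 0.001
```

```bash
python3 st.py
cat > zoom.py <<'E'
import cv2,numpy as np,sys
from plant import capture
name=sys.argv[1];v=list(map(int,sys.argv[2:]));i=0
for n,r in(("top",v[:4]),("side",v[4:8])):
    x,y,w,h=r;f=capture(n)[:,:,::-1];cv2.imwrite(f"pics/{name}_{n}_full.png",f)
    a=f[y:y+h,x:x+w].astype(float);a=255*np.clip(a/190,0,1)**.6;k=int(min(800/w,590/h))
    a=cv2.resize(a.astype(np.uint8),None,fx=k,fy=k,interpolation=cv2.INTER_CUBIC)
    for i in range(0,w,10):cv2.putText(a,str(x+i),(i*k,10),0,.4,(0,0,255),1);cv2.line(a,(i*k,0),(i*k,5),(0,0,255),1)
    for i in range(0,h,10):cv2.putText(a,str(y+i),(0,i*k+4),0,.4,(0,0,255),1)
    cv2.imwrite(f"pics/{name}_{n}.png",a)
E
python3 zoom.py lift 115 170 60 55 250 220 60 95
python3 -c "
from h import *
for n in('top','side'):print(n,proj(n,[[.4734,.3178,.071],[.4734,.3178,.096]]))"
```

```text
t 3.63 p [473.  317.5  95.2] yaw -17.01 z [-0.002 -0.001 -1.   ] F [-0.17 -0.33  0.33] g 0.001
in box -211.6 312.1
top [[138.34420285 203.74236236]
 [135.58648988 202.37796853]]
side [[279.79088432 272.60839298]
 [280.12512487 265.46906312]]
```

View pics/lift_top.png

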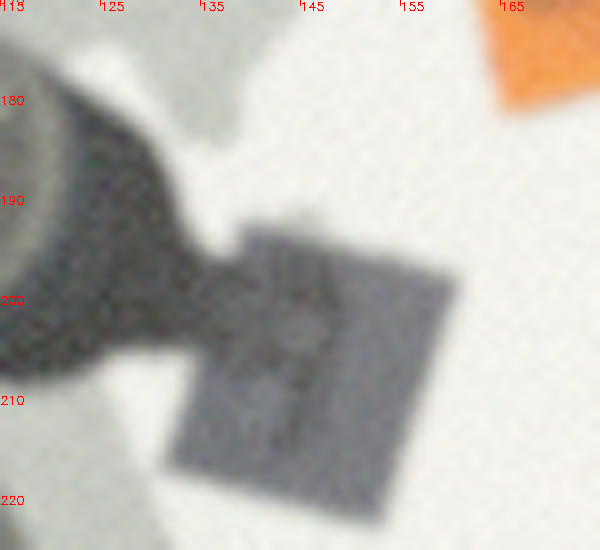

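View pics/lift_side.png

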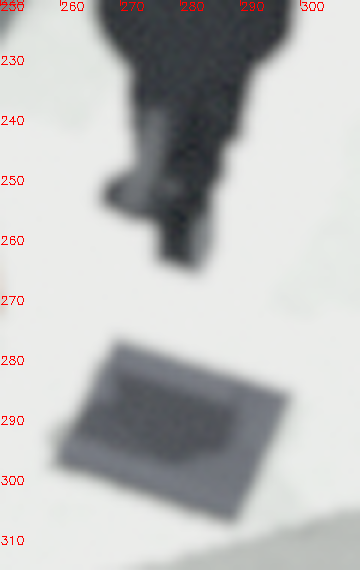

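Emit:
arm_command --moves '[[[0, 0, 0, 0, 0, 0, 1], [0, 0, 0, 0, 0, 0, 1], [0, 0, 0, 0, 0, 0, 1], [0, 0, -20, 0, 0, 0, 1], [0, 0, -40, 0, 0, 0, 1], [0, 0, -55, 0, 0, 0, 1], [0, 0, -60, 0, 0, 0, 1], [0, 0, -60, 0, 0, 0, 1]]]'

```text
time_s: 4.4
eef_pos: [0.4728, 0.3174, 0.035]
ee_rot: [-0.464, -3.105, 0.002]
force: [0.5, -0.1, -0.2]
grip_width: 0.998
```

```bash
python3 st.py;python3 zoom.py open 115 170 60 55 250 220 60 95
python3 -c "
from h import *
q=(.4734,.3178,-.297)
for n in('top','side'):print(n,proj(n,tf(q,[[0,.042,.026],[0,-.042,.026],[0,.042,.053],[0,-.042,.053]])))"
```

```text
t 4.4 p [472.8 317.4  35. ] yaw -17.01 z [-0.002 -0.001 -1.   ] F [ 0.52 -0.09 -0.22] g 0.998
in box -211.7 311.9
top [[129.70617701 202.23569733]
 [156.36772229 209.87965554]
 [126.64150888 200.78580099]
 [153.93093264 208.60704747]]
side [[272.88144891 297.78392385]
 [285.23069159 272.80732457]
 [273.14005052 290.43092243]
 [285.65175229 265.46621626]]
```

View pics/open_top.png

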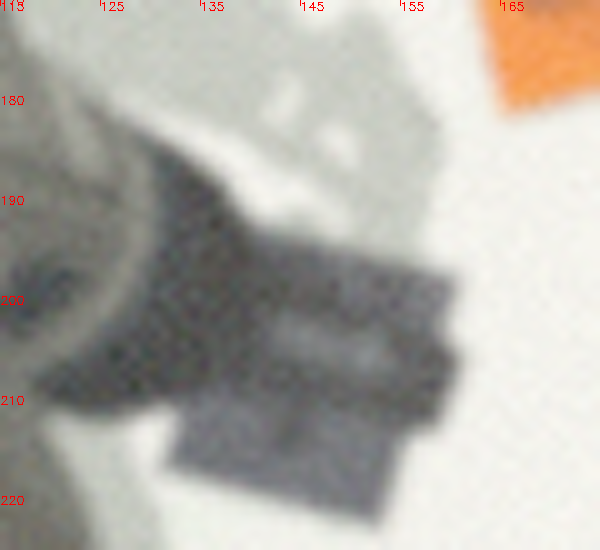

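View pics/open_side.png

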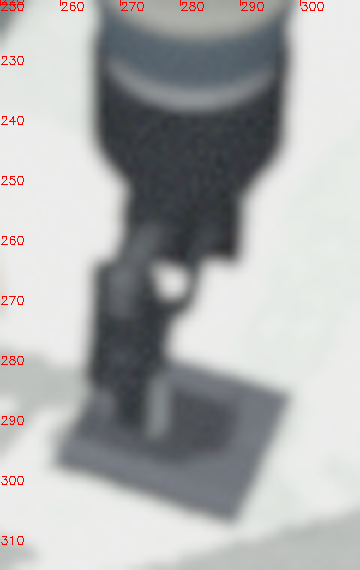

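Emit:
arm_command --moves '[[[0, 0, -3, 0, 0, 0, 1], [0, 0, -6, 0, 0, 0, 1], [0, 0, -9, 0, 0, 0, 1], [0, 0, -12, 0, 0, 0, 1], [0, 0, -15, 0, 0, 0, 1], [0, 0, -15, 0, 0, 0, 1], [0, 0, -15, 0, 0, 0, 1], [0, 0, -15, 0, 0, 0, 1]]]'

```text
time_s: 5.17
eef_pos: [0.4735, 0.3178, 0.0212]
ee_rot: [0.465, 3.107, -0.0]
force: [0.2, 0.0, -0.0]
grip_width: 0.998
```

```bash
python3 st.py;python3 zoom.py open2 115 170 60 55 250 220 60 95
```

```text
t 5.17 p [473.5 317.8  21.2] yaw -17.01 z [ 0. -0. -1.] F [ 0.24  0.05 -0.04] g 0.998
in box -211.1 312.5
```

View pics/open2_side.png

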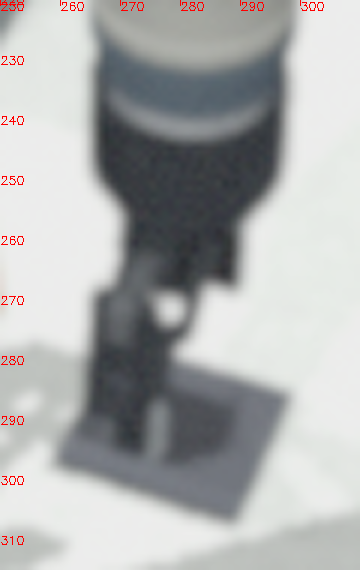

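Emit:
arm_command --moves '[[[0, 0, 0, 0, 0, 0, 0.6], [0, 0, 0, 0, 0, 0, 0.4], [0, 0, 0, 0, 0, 0, 0.2], [0, 0, 0, 0, 0, 0, 0], [0, 0, 0, 0, 0, 0, 0], [0, 0, 0, 0, 0, 0, 0], [0, 0, 0, 0, 0, 0, 0], [0, 0, 0, 0, 0, 0, 0]]]' --force 20

```text
time_s: 5.93
eef_pos: [0.4735, 0.3178, 0.0212]
ee_rot: [-0.465, -3.107, 0.0]
force: [-0.9, -0.8, -0.3]
grip_width: 0.497
```

```bash
python3 st.py;python3 zoom.py half 115 170 60 55 250 220 60 95
```

```text
t 5.93 p [473.5 317.8  21.2] yaw -17.01 z [-0. -0. -1.] F [-0.92 -0.81 -0.26] g 0.497
in box -211.2 312.5
```

View pics/half_side.png

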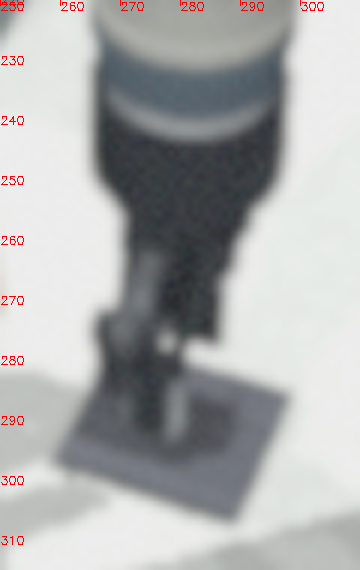

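View pics/half_top.png

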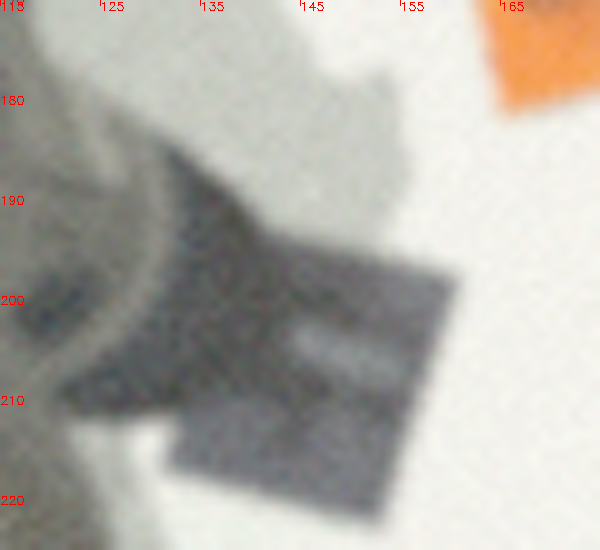

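Emit:
arm_command --moves '[[[0, 0, 0, 0, 0, 0, -0.2], [0, 0, 0, 0, 0, 0, -0.35], [0, 0, 0, 0, 0, 0, -0.5], [0, 0, 0, 0, 0, 0, -0.6], [0, 0, 0, 0, 0, 0, -0.75], [0, 0, 0, 0, 0, 0, -1], [0, 0, 0, 0, 0, 0, -1], [0, 0, 0, 0, 0, 0, -1]]]'

```text
time_s: 6.7
eef_pos: [0.4735, 0.3178, 0.0212]
ee_rot: [0.465, 3.107, 0.0]
force: [-0.7, 0.3, 0.9]
grip_width: 0.152
```

```bash
python3 st.py;python3 zoom.py clos 115 170 60 55 250 220 60 95
```

```text
t 6.7 p [473.5 317.8  21.2] yaw -17.01 z [ 0.  0. -1.] F [-0.66  0.26  0.91] g 0.152
in box -211.2 312.5
```

View pics/clos_side.png

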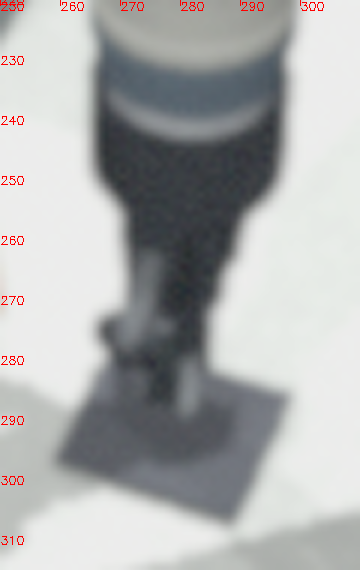

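Emit:
arm_command --moves '[[[0, 0, 0, 0, 0, 0, -1], [0, 0, 2, 0, 0, 0, -1], [0, 0, 10, 0, 0, 0, -1], [0, 0, 30, 0, 0, 0, -1], [0, 0, 55, 0, 0, 0, -1], [0, 0, 80, 0, 0, 0, -1], [0, 0, 90, 0, 0, 0, -1], [0, 0, 90, 0, 0, 0, -1]]]' --force 60

```text
time_s: 7.47
eef_pos: [0.4747, 0.3184, 0.1137]
ee_rot: [0.464, 3.103, 0.004]
force: [-0.0, -0.1, -1.6]
grip_width: 0.136
```

```bash
python3 st.py
```

```text
t 7.47 p [474.7 318.4 113.7] yaw -17.01 z [ 0.004  0.002 -1.   ] F [-0.02 -0.05 -1.63] g 0.136
in box -210.3 313.4
```

Emit:
arm_command --moves '[[[8, -18, 0, 0, 0, 0, -1], [20, -48, 0, 0, 0, 0, -1], [34, -82, 0, 0, 0, 0, -1], [48, -116, 0, 0, 0, 0, -1], [62, -150, 0, 0, 0, 0, -1], [76, -184, 0, 0, 0, 0, -1], [88, -212, 0, 0, 0, 0, -1], [98, -235, 0, 0, 0, 0, -1]]]'

```text
time_s: 8.13
eef_pos: [0.5715, 0.0804, 0.1094]
ee_rot: [-0.466, -3.105, 0.001]
force: [0.2, 0.1, -1.8]
grip_width: 0.139
```

Emit:
arm_command --moves '[[[8, -20, 0, 0, 0, 0, -1], [16, -40, 0, 0, 0, 0, -1], [22, -55, 0, 0, 0, 0, -1], [26, -64, 0, 0, 0, 0, -1], [28, -68, 0, 0, 0, 0, -1], [28, -68, 0, 0, 0, 0, -1], [28, -68, 0, 0, 0, 0, -1], [28, -68, 0, 0, 0, 0, -1]]]'

```text
time_s: 8.8
eef_pos: [0.5991, 0.0158, 0.1111]
ee_rot: [-0.463, -3.107, -0.0]
force: [1.4, -0.3, -1.7]
grip_width: 0.138
```

```bash
python3 st.py;python3 zoom.py ovr 195 115 100 75 205 140 100 95
```

```text
t 8.8 p [599.1  15.8 111.1] yaw -16.95 z [-0.  0. -1.] F [ 1.37 -0.26 -1.66] g 0.138
in box -2.7 60.4
```

View pics/ovr_top.png

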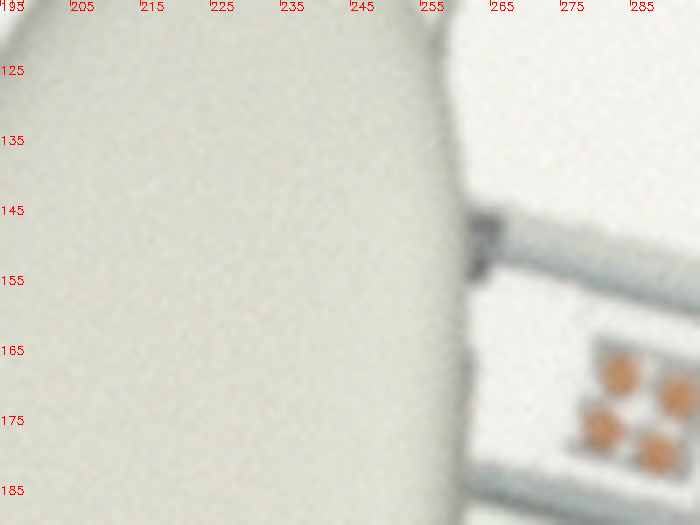

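View pics/ovr_side.png

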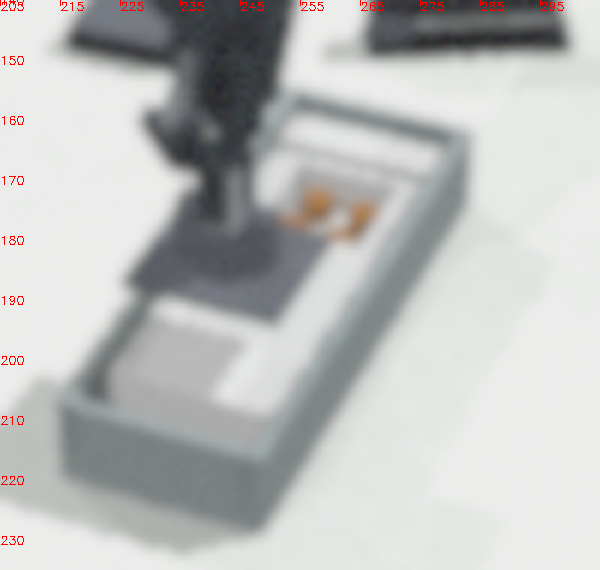

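```bash
cat > cs.py <<'E'
from h import *
import sys
def run(pts,z,tcp=None):
    ob=[("side",l+(z+.003,),u) for l,u in pts]
    q,r=fit(ob,[.6,.015,-.297],-.5)
    b=np.array([584,-42.8]);a=-.297;d=q[:2]*1000-b
    print("q",q.round(4),"yaw",np.degrees(q[2]).round(2),"box",(np.cos(a)*d[0]+np.sin(a)*d[1]).round(1),(-np.sin(a)*d[0]+np.cos(a)*d[1]).round(1),"res",r.round(1).tolist())
E
python3 - <<'E'
from cs import *
run([((.04,.035),(225.3,187)),((-.04,.035),(251,194)),((-.04,-.035),(260,179.5))],.09)
ob=proj("side",tf((.601,.015,-.297),[[.04,.035,.093],[-.04,.035,.093],[-.04,-.035,.093],[.04,-.035,.093]]))+.5
print(ob)
E
```

```text
q [ 0.6009  0.0148 -0.2772] yaw -15.88 box -0.7 60.1 res [[-0.6, 0.1], [0.1, -0.1], [0.4, -0.1]]
[[224.5958593  186.93931202]
 [250.72706983 194.05523194]
 [260.48190722 179.66969672]
 [235.10417001 173.04151938]]
```

Emit:
arm_command --moves '[[[1, 0, -8, 0, 0, 0, -1], [1, 0, -18, 0, 0, 0, -1], [1, 0, -28, 0, 0, 0, -1], [1, 0, -36, 0, 0, 0, -1], [1, 0, -42, 0, 0, 0, -1], [1, 0, -45, 0, 0, 0, -1], [1, 0, -45, 0, 0, 0, -1], [1, 0, -45, 0, 0, 0, -1]]]'

```text
time_s: 9.57
eef_pos: [0.6005, 0.0147, 0.0661]
ee_rot: [-0.465, -3.107, 0.0]
force: [-0.6, -0.0, -1.3]
grip_width: 0.138
```

```bash
python3 st.py;python3 zoom.py low 195 115 100 75 205 140 100 95
```

```text
t 9.57 p [600.5  14.7  66.1] yaw -17.02 z [-0. -0. -1.] F [-0.57 -0.04 -1.28] g 0.138
in box -1.0 59.8
```

View pics/low_side.png

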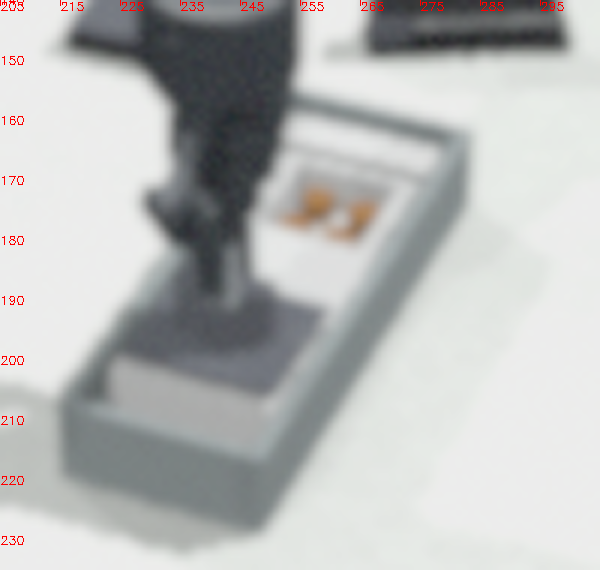

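Emit:
arm_command --moves '[[[0, 0, -1, 0, 0, 0, -1], [0, 0, -2, 0, 0, 0, -1], [0, 0, -3, 0, 0, 0, -1], [0, 0, -3.5, 0, 0, 0, -1], [0, 0, -4, 0, 0, 0, -1], [0, 0, -4, 0, 0, 0, -1], [0, 0, -4, 0, 0, 0, -1], [0, 0, -4, 0, 0, 0, -1]]]'

```text
time_s: 10.33
eef_pos: [0.6005, 0.0148, 0.0622]
ee_rot: [0.465, 3.107, 0.0]
force: [-0.2, -0.8, -2.3]
grip_width: 0.14
```

```bash
python3 st.py
```

```text
t 10.33 p [600.5  14.8  62.2] yaw -17.01 z [ 0. -0. -1.] F [-0.23 -0.78 -2.29] g 0.14
in box -1.1 59.9
```

Emit:
arm_command --moves '[[[0, 0, -0.3, 0, 0, 0, -1], [0, 0, -0.6, 0, 0, 0, -1], [0, 0, -0.9, 0, 0, 0, -1], [0, 0, -1.2, 0, 0, 0, -1], [0, 0, -1.2, 0, 0, 0, -1], [0, 0, -1.2, 0, 0, 0, -1], [0, 0, -1.2, 0, 0, 0, -1], [0, 0, -1.2, 0, 0, 0, -1]]]'

```text
time_s: 11.0
eef_pos: [0.6006, 0.0148, 0.0614]
ee_rot: [0.465, 3.107, 0.0]
force: [-1.5, 0.1, 5.7]
grip_width: 0.138
```

```bash
python3 st.py
```

```text
t 11.0 p [600.6  14.8  61.4] yaw -17.01 z [ 0.  0. -1.] F [-1.49  0.08  5.67] g 0.138
in box -1.0 59.9
```

Emit:
arm_command --moves '[[[0, 0, 0.6, 0, 0, 0, -1], [0, 0, 0.6, 0, 0, 0, -0.6], [0, 0, 0.6, 0, 0, 0, -0.45], [0, 0, 0.6, 0, 0, 0, -0.4], [0, 0, 0.6, 0, 0, 0, -0.4], [0, 0, 0.6, 0, 0, 0, -0.4], [0, 0, 0.6, 0, 0, 0, -0.4], [0, 0, 0.6, 0, 0, 0, -0.4]]]' --force 20

```text
time_s: 11.67
eef_pos: [0.6005, 0.0148, 0.0616]
ee_rot: [0.465, 3.107, -0.0]
force: [-0.4, -0.7, -0.6]
grip_width: 0.303
```

```bash
python3 st.py;python3 zoom.py rel 195 115 100 75 205 140 100 95
```

```text
t 11.67 p [600.5  14.8  61.6] yaw -17.01 z [ 0. -0. -1.] F [-0.41 -0.67 -0.55] g 0.303
in box -1.0 59.9
```

View pics/rel_side.png

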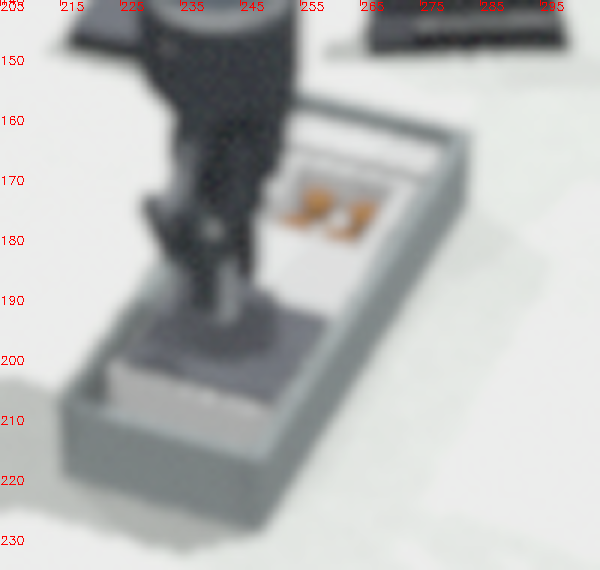

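Emit:
arm_command --moves '[[[0, 0, -2, 0, 0, 0, -0.4], [0, 0, -4, 0, 0, 0, -0.4], [0, 0, -6, 0, 0, 0, -0.4], [0, 0, -8, 0, 0, 0, -0.4], [0, 0, -8, 0, 0, 0, -0.4], [-0.6, -1.9, -8, 0, 0, 0, -0.4], [-1.2, -3.8, -8, 0, 0, 0, -0.4], [-1.8, -5.7, -8, 0, 0, 0, -0.4]]]'

```text
time_s: 12.43
eef_pos: [0.5987, 0.0089, 0.0536]
ee_rot: [0.465, 3.107, 0.0]
force: [0.7, 0.7, -0.6]
grip_width: 0.302
```

```bash
python3 st.py
```

```text
t 12.43 p [598.7   8.9  53.6] yaw -17.01 z [ 0.  0. -1.] F [ 0.7   0.73 -0.59] g 0.302
in box -1.1 53.7
```

Emit:
arm_command --moves '[[[-1.2, -3.8, 0, 0, 0, 0, -0.4], [-2.3, -7.6, 0, 0, 0, 0, -0.4], [-3.5, -11.5, 0, 0, 0, 0, -0.4], [-4.7, -15.3, 0, 0, 0, 0, -0.4], [-5.9, -19.1, 0, 0, 0, 0, -0.4], [-7, -22.9, 0, 0, 0, 0, -0.4], [-8.2, -26.8, 0, 0, 0, 0, -0.4], [-9.4, -30.6, 0, 0, 0, 0, -0.4]]]'

```text
time_s: 13.1
eef_pos: [0.5893, -0.0219, 0.0537]
ee_rot: [0.465, 3.107, 0.0]
force: [0.7, 1.7, 1.4]
grip_width: 0.298
```

```bash
python3 st.py;python3 zoom.py p1 195 115 100 75 205 140 100 95
```

```text
t 13.1 p [589.3 -21.9  53.7] yaw -17.01 z [ 0.  0. -1.] F [0.72 1.75 1.41] g 0.298
in box -1.1 21.5
```

View pics/p1_side.png

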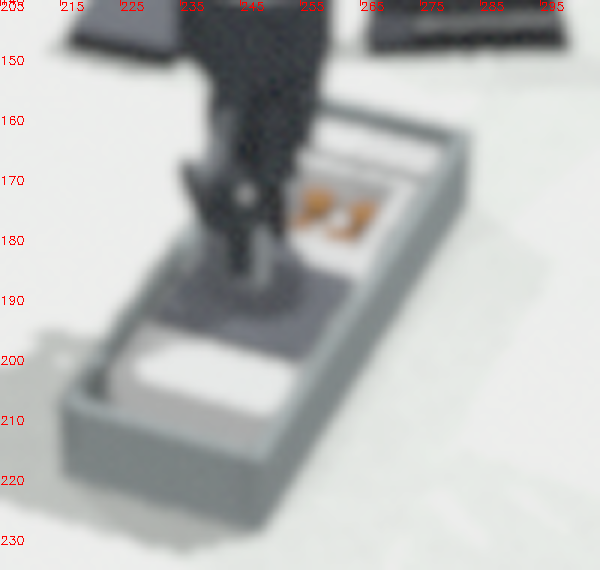

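Emit:
arm_command --moves '[[[-1.2, -3.8, 0, 0, 0, 0, -0.4], [-2.3, -7.6, 0, 0, 0, 0, -0.4], [-3.5, -11.5, 0, 0, 0, 0, -0.4], [-4.7, -15.3, 0, 0, 0, 0, -0.4], [-5.9, -19.1, 0, 0, 0, 0, -0.4], [-7, -22.9, 0, 0, 0, 0, -0.4], [-8.2, -26.8, 0, 0, 0, 0, -0.4], [-9.4, -30.6, 0, 0, 0, 0, -0.4]]]'

```text
time_s: 13.87
eef_pos: [0.5798, -0.0526, 0.0536]
ee_rot: [0.465, 3.107, -0.0]
force: [0.5, 1.1, 0.8]
grip_width: 0.299
```

```bash
python3 st.py;python3 zoom.py p2 195 115 100 75 205 140 100 95
```

```text
t 13.87 p [579.8 -52.6  53.6] yaw -17.02 z [ 0. -0. -1.] F [0.51 1.12 0.81] g 0.299
in box -1.1 -10.6
```

View pics/p2_side.png

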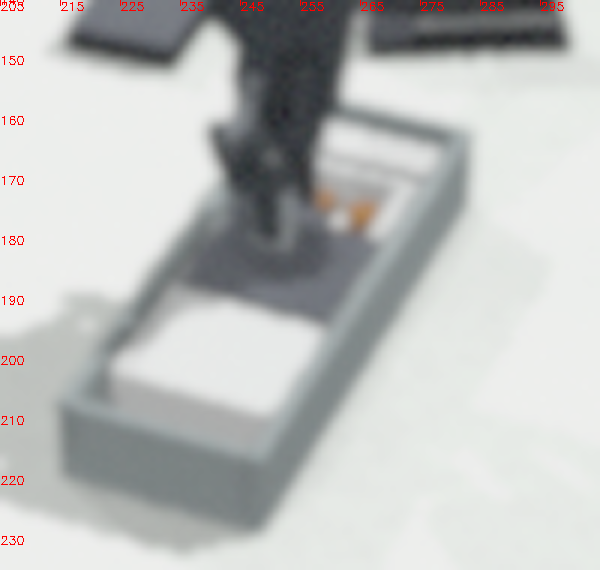

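Emit:
arm_command --moves '[[[-1.2, -3.8, 0, 0, 0, 0, -0.4], [-2.3, -7.6, 0, 0, 0, 0, -0.4], [-3.5, -11.5, 0, 0, 0, 0, -0.4], [-4.7, -15.3, 0, 0, 0, 0, -0.4], [-5.6, -18.2, 0, 0, 0, 0, -0.4], [-6.2, -20.1, 0, 0, 0, 0, -0.4], [-6.8, -22, 0, 0, 0, 0, -0.4], [-7.4, -23.9, 0, 0, 0, 0, -0.4]]]'

```text
time_s: 14.63
eef_pos: [0.5725, -0.0763, 0.0536]
ee_rot: [0.465, 3.107, -0.0]
force: [0.6, 0.5, 1.8]
grip_width: 0.299
```

```bash
python3 st.py
```

```text
t 14.63 p [572.5 -76.3  53.6] yaw -17.01 z [ 0. -0. -1.] F [0.6  0.52 1.76] g 0.299
in box -1.2 -35.4
```

Now 2 mm per row.

Emit:
arm_command --moves '[[[-0.6, -1.9, 0, 0, 0, 0, -0.4], [-1.2, -3.8, 0, 0, 0, 0, -0.4], [-1.8, -5.7, 0, 0, 0, 0, -0.4], [-2.3, -7.6, 0, 0, 0, 0, -0.4], [-2.9, -9.6, 0, 0, 0, 0, -0.4], [-3.5, -11.5, 0, 0, 0, 0, -0.4], [-4.1, -13.4, 0, 0, 0, 0, -0.4], [-4.7, -15.3, 0, 0, 0, 0, -0.4]]]'

```text
time_s: 15.3
eef_pos: [0.5677, -0.0915, 0.0535]
ee_rot: [-0.465, -3.107, 0.0]
force: [0.7, 1.3, -0.1]
grip_width: 0.303
```

```bash
python3 st.py;python3 zoom.py p4 195 115 125 85 205 140 100 95
```

```text
t 15.3 p [567.7 -91.5  53.5] yaw -17.01 z [-0. -0. -1.] F [ 0.68  1.27 -0.08] g 0.303
in box -1.3 -51.4
```

View pics/p4_side.png

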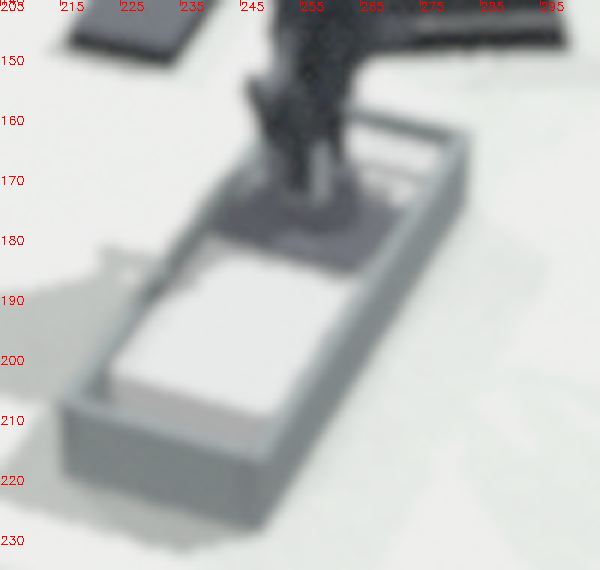

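Emit:
arm_command --moves '[[[-0.6, -1.9, 0, 0, 0, 0, -0.4], [-1.2, -3.8, 0, 0, 0, 0, -0.4], [-1.8, -5.7, 0, 0, 0, 0, -0.4], [-2.3, -7.6, 0, 0, 0, 0, -0.4], [-2.9, -9.6, 0, 0, 0, 0, -0.4], [-3.5, -11.5, 0, 0, 0, 0, -0.4], [-4.1, -13.4, 0, 0, 0, 0, -0.4], [-4.7, -15.3, 0, 0, 0, 0, -0.4]]]'

```text
time_s: 16.07
eef_pos: [0.563, -0.1068, 0.0536]
ee_rot: [-0.465, -3.107, -0.0]
force: [-0.1, -0.1, 0.1]
grip_width: 0.303
```

```bash
python3 st.py;python3 zoom.py p5 195 115 125 85 215 140 80 60
```

```text
t 16.07 p [ 563.  -106.8   53.6] yaw -17.01 z [-0.  0. -1.] F [-0.13 -0.07  0.1 ] g 0.303
in box -1.3 -67.4
```

View pics/p5_side.png

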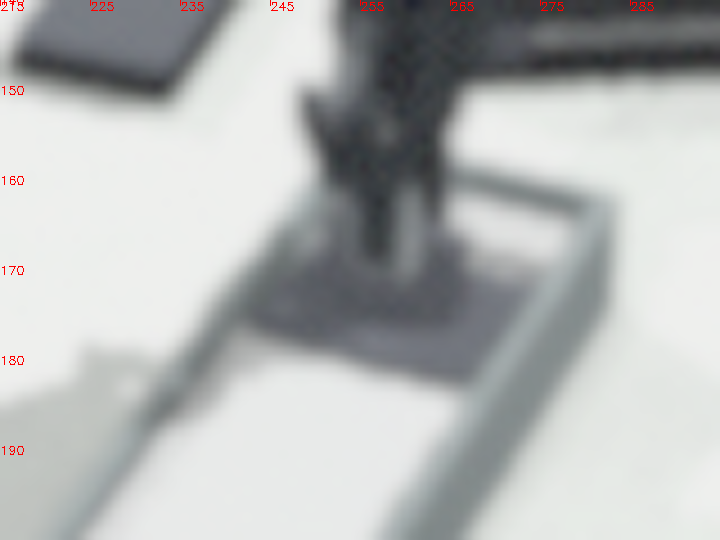

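Run:
```python
from h import *
b=(.584,-.0428,-.297)
for yc in(-57,-61,-65,-69,-71,-72.5):
    print(yc,[(proj("side",tf(b,[[s*.04-.0005,yc/1000+.035,z] for s in(1,-1)]))+.5).round(1).tolist() for z in(.046,.040)])
```

```text
-57 [[[242.0, 176.7], [266.4, 183.1]], [[242.1, 178.2], [266.4, 184.6]]]
-61 [[[242.6, 175.9], [266.9, 182.3]], [[242.6, 177.5], [266.9, 183.9]]]
-65 [[[243.1, 175.2], [267.4, 181.6]], [[243.1, 176.8], [267.4, 183.1]]]
-69 [[[243.6, 174.5], [267.9, 180.8]], [[243.7, 176.0], [267.9, 182.4]]]
-71 [[[243.9, 174.1], [268.2, 180.4]], [[243.9, 175.7], [268.1, 182.0]]]
-72.5 [[[244.1, 173.8], [268.4, 180.1]], [[244.1, 175.4], [268.3, 181.7]]]
```

Emit:
arm_command --moves '[[[-0.3, -1, 0, 0, 0, 0, -0.4], [-0.6, -1.9, 0, 0, 0, 0, -0.4], [-0.9, -2.9, 0, 0, 0, 0, -0.4], [-1.2, -3.8, 0, 0, 0, 0, -0.4], [-1.5, -4.8, 0, 0, 0, 0, -0.4], [-1.8, -5.7, 0, 0, 0, 0, -0.4], [-1.8, -5.7, 0, 0, 0, 0, -0.4], [-1.8, -5.7, 0, 0, 0, 0, -0.4]]]'

```text
time_s: 16.83
eef_pos: [0.5613, -0.1125, 0.0536]
ee_rot: [0.465, 3.107, -0.0]
force: [0.1, 0.3, -0.5]
grip_width: 0.301
```

```bash
python3 st.py;python3 zoom.py p6 195 115 125 85 215 140 80 60
```

```text
t 16.83 p [ 561.3 -112.5   53.6] yaw -17.02 z [-0. -0. -1.] F [ 0.1   0.33 -0.51] g 0.301
in box -1.3 -73.3
```

View pics/p6_side.png

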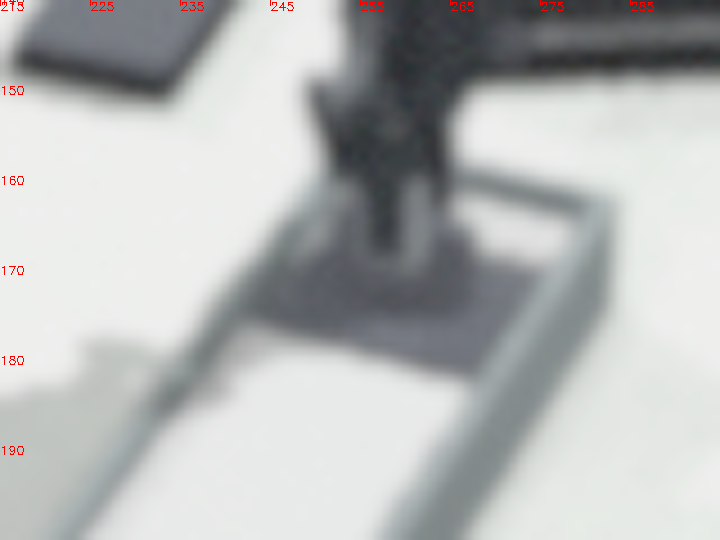

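Emit:
arm_command --moves '[[[-0.1, -0.5, 0, 0, 0, 0, -0.4], [-0.3, -1, 0, 0, 0, 0, -0.4], [-0.4, -1.4, 0, 0, 0, 0, -0.4], [-0.6, -1.9, 0, 0, 0, 0, -0.4], [-0.6, -1.9, 0, 0, 0, 0, -0.4], [-0.6, -1.9, 0, 0, 0, 0, -0.4], [-0.6, -1.9, 0, 0, 0, 0, -0.4], [-0.6, -1.9, 0, 0, 0, 0, -0.4]]]'

```text
time_s: 17.6
eef_pos: [0.5607, -0.1143, 0.0536]
ee_rot: [-0.465, -3.107, 0.0]
force: [0.1, -0.5, -0.2]
grip_width: 0.3
```

```bash
python3 st.py
```

```text
t 17.6 p [ 560.7 -114.3   53.6] yaw -17.01 z [-0. -0. -1.] F [ 0.13 -0.49 -0.22] g 0.3
in box -1.4 -75.2
```

Emit:
arm_command --moves '[[[-0.1, -0.5, 0, 0, 0, 0, -0.4], [-0.3, -1, 0, 0, 0, 0, -0.4], [-0.4, -1.4, 0, 0, 0, 0, -0.4], [-0.6, -1.9, 0, 0, 0, 0, -0.4], [-0.6, -1.9, 0, 0, 0, 0, -0.4], [-0.6, -1.9, 0, 0, 0, 0, -0.4], [-0.6, -1.9, 0, 0, 0, 0, -0.4], [-0.6, -1.9, 0, 0, 0, 0, -0.4]]]'

```text
time_s: 18.27
eef_pos: [0.5601, -0.1162, 0.0536]
ee_rot: [0.465, 3.107, -0.0]
force: [0.3, -0.2, -0.5]
grip_width: 0.295
```

```bash
python3 st.py
```

```text
t 18.27 p [ 560.1 -116.2   53.6] yaw -17.01 z [-0. -0. -1.] F [ 0.27 -0.21 -0.45] g 0.295
in box -1.4 -77.2
```

Emit:
arm_command --moves '[[[0.6, 1.9, 0, 0, 0, 0, -0.4], [0.9, 3, 0, 0, 0, 0, -0.4], [0.9, 3, 6, 0, 0, 0, -0.4], [0.9, 3, 20, 0, 0, 0, -0.4], [0.9, 3, 40, 0, 0, 0, -0.4], [0.9, 3, 60, 0, 0, 0, -0.4], [0.9, 3, 70, 0, 0, 0, -0.4], [0.9, 3, 70, 0, 0, 0, -0.4]]]'

```text
time_s: 18.93
eef_pos: [0.5622, -0.1135, 0.1261]
ee_rot: [0.464, 3.103, -0.001]
force: [0.7, -0.1, -0.6]
grip_width: 0.302
```

```bash
python3 st.py;python3 zoom.py p7 195 115 125 85 205 140 90 65
```

```text
t 18.93 p [ 562.2 -113.5  126.1] yaw -17.0 z [ 0.004 -0.001 -1.   ] F [ 0.66 -0.07 -0.62] g 0.302
in box -0.2 -74.0
```

View pics/p7_side.png

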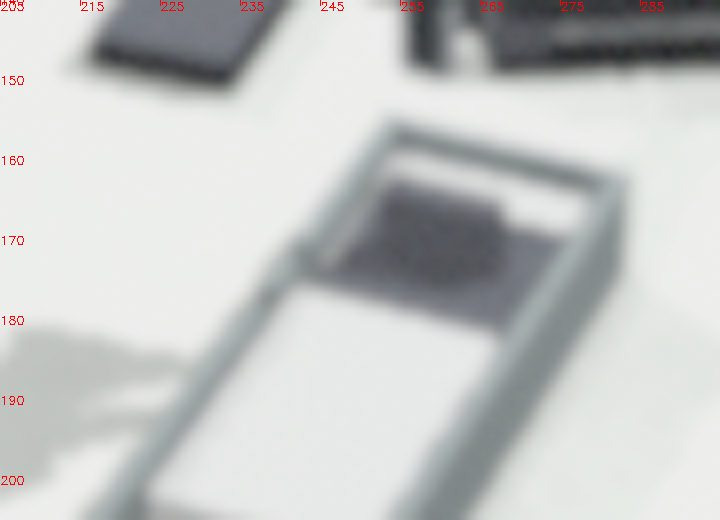

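Emit:
arm_command --moves '[[[0, 10, 10, 0, 0, 0, -0.4], [-10, 45, 20, 0, 0, 0, -0.4], [-20, 82, 30, 0, 0, 0, -0.4], [-30, 120, 30, 0, 0, 0, -0.4], [-40, 158, 30, 0, 0, 0, -0.4], [-50, 196, 30, 0, 0, 0, -0.4], [-60, 234, 30, 0, 0, 0, -0.4], [-70, 272, 30, 0, 0, 0, -0.4]]]'

```text
time_s: 19.7
eef_pos: [0.4894, 0.161, 0.1533]
ee_rot: [-0.465, -3.106, 0.0]
force: [0.6, -0.5, 0.7]
grip_width: 0.299
```

Emit:
arm_command --moves '[[[-10, 36, 0, 0, 0, 0, -0.4], [-20, 72, 0, 0, 0, 0, -0.4], [-30, 100, 0, 0, 0, 0, -0.4], [-30, 110, 0, 0, 0, 0, -0.4], [-30, 110, 0, 0, 0, 0, -0.4], [-30, 110, 0, 0, 0, 0, -0.4], [-30, 110, 0, 0, 0, 0, -0.4], [-30, 110, 0, 0, 0, 0, -0.4]]]'

```text
time_s: 20.37
eef_pos: [0.4613, 0.2678, 0.1534]
ee_rot: [-0.467, -3.106, 0.001]
force: [0.4, -0.1, 0.4]
grip_width: 0.306
```

```bash
python3 st.py;python3 zoom.py fin 200 120 120 85 205 140 90 95
python3 - <<'E'
from h import *
import sys
qb=np.load("qb.npy");b=tuple(qb[:3])
for n in("top","side"):
    im=cv2.imread(f"pics/fin_{n}_full.png")
    for yc in(-71,):
        c,s=np.cos(b[2]),np.sin(b[2]);q=(b[0]-s*yc/1000-.0005,b[1]+c*yc/1000,b[2])
        sg=rect(q,.04,.035,.040,(0,0,255))+rect(q,.025,.007,.072,(0,255,0))
        r=(240,130,80,75,7) if n=="top" else(225,145,65,50,9)
        overlay(im,n,sg,*r,f"pics/fo_{n}.png")
E
python3 - <<'E'
import sys;sys.argv=['x']
from pf import *
for n in ROI:
    pass
ims={n:cv2.imread(f"pics/fin_{n}_full.png") for n in ROI};i0={n:cv2.imread(f"pics/{n}0.png") for n in ROI}
# box shift via phase correlation on left part of box
for n,(x,y,w,h) in(("top",(205,130,55,55)),("side",(205,188,80,45))):
    f=lambda d:np.float32(d[n][y:y+h,x:x+w].mean(2));print(n,cv2.phaseCorrelate(f(i0),f(ims)))
E
```

```text
t 20.37 p [461.3 267.8 153.4] yaw -17.1 z [-0. -0. -1.] F [ 0.43 -0.07  0.43] g 0.306
in box -208.2 261.1
top ((0.0332221232075689, -0.08487706121051275), 1.0038002612855699)
side ((-0.10343737692129906, 0.8033980804991607), 0.49602320935991073)
```

View pics/fin_top.png

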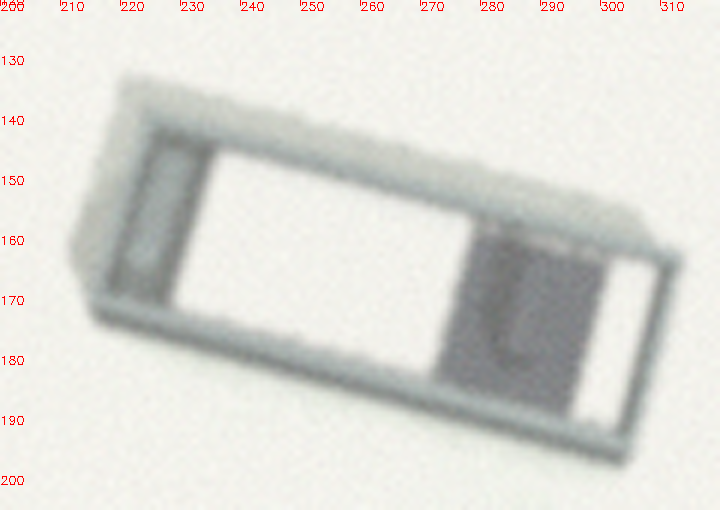

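View pics/fo_side.png

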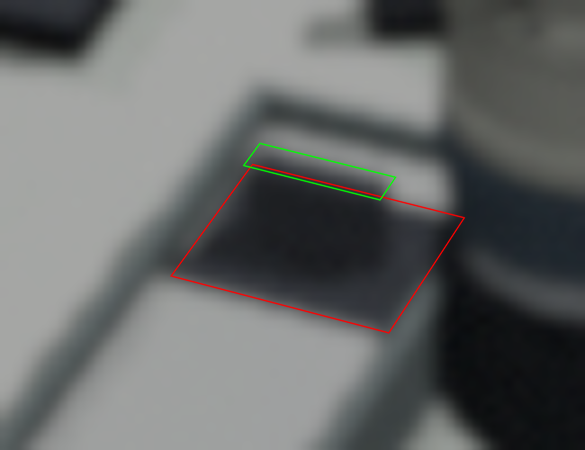

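View pics/fo_top.png

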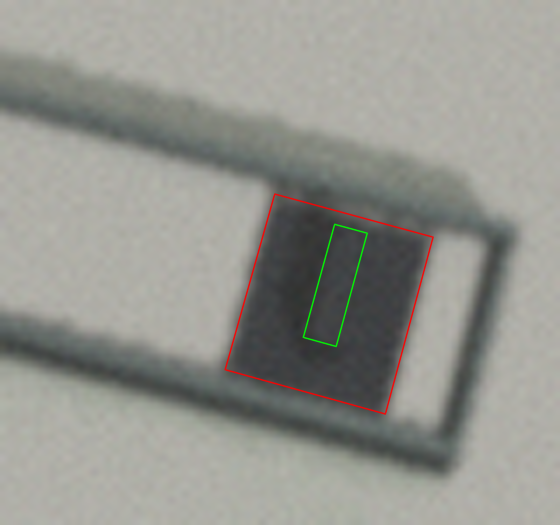

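```bash
cat > tilt.py <<'E'
from h import *
from scipy.optimize import minimize
b=tuple(np.load("qb.npy")[:3]);K=8
def model(yc,home,dx=-.0005,zoff=0,edge=None):
    # returns function local cover pts -> box frame
    if home: p=0;z=.034;y=yc
    else: # rear bottom edge on deck edge z=.04, nose down on floor .034
        p=np.arcsin(.006/.07);z=.037;y=yc
    c,s=np.cos(p),np.sin(p)
    # nose (-y) low: rotate about x so -y goes down
    return lambda P:np.c_[np.array(P)[:,0]+dx, y+c*np.array(P)[:,1]-s*np.array(P)[:,2], z+s*np.array(P)[:,1]+c*np.array(P)[:,2]]
def cost(n,im,roi,yc,home,dx,ret=False):
    T=model(yc,home,dx);x0,y0,w,h=roi
    PB=lambda pts:np.int32(np.round((proj(n,tf(b,pts))+.5-[x0,y0])*K*16));P=lambda pts:PB(T(pts))
    R=lambda a,bb,z:[[-a,-bb,z],[a,-bb,z],[a,bb,z],[-a,bb,z]]
    L=np.zeros((h*K,w*K),np.uint8)
    cv2.fillConvexPoly(L,cv2.convexHull(P(R(.04,.035,0)+R(.04,.035,.006))),1,8,4)
    cv2.fillConvexPoly(L,P(R(.04,.035,.006)),2,8,4)
    cv2.fillConvexPoly(L,cv2.convexHull(P(R(.025,.007,.006)+R(.025,.007,.038))),3,8,4)
    cv2.fillConvexPoly(L,P(R(.025,.007,.038)),4,8,4)
    if home:L[L==1]=0
    W=np.zeros((h*K,w*K),np.uint8);q=[[-.036,-.128,.04],[.030,-.128,.04],[.030,-.01,.04],[-.036,-.01,.04]]
    cv2.fillConvexPoly(W,PB(q),1,8,4)
    ds=lambda m:cv2.GaussianBlur(cv2.resize(m.astype(np.float32),(w,h),interpolation=cv2.INTER_AREA),(0,0),.8).ravel()
    wt=ds(W)>.9;t=im[y0:y0+h,x0:x0+w].astype(float).mean(2).ravel()[wt]
    A=np.stack([ds(L==l)[wt] for l in range(5) if (L==l).any()],1)
    co=np.linalg.lstsq(np.vstack([A,.05*np.eye(A.shape[1])]),np.r_[t,np.zeros(A.shape[1])],rcond=None)[0]
    r=A@co-t
    return (np.sqrt(np.mean(r**2)),co) if ret else np.sqrt(np.mean(r**2))
S=cv2.imread("pics/p7_side_full.png");T=cv2.imread("pics/fin_top_full.png")
for home in(True,False):
    for nm,n,im,roi in(("side","side",S,(225,145,65,60)),("top","top",T,(240,130,80,75))):
        best=min((cost(n,im,roi,y/1000,home,dx/1000),y,dx) for y in np.arange(-78,-58,.5) for dx in(-2,0,2))
        print("home" if home else "tilt",nm,best,cost(n,im,roi,best[1]/1000,home,best[2]/1000,True)[1].round())
E
python3 tilt.py
```

```text
home side (np.float64(6.180429198313556), np.float64(-70.0), 2) [163.  54.  31.  76.]
home top (np.float64(4.443255209082756), np.float64(-71.0), 0) [171.  63.  49.  65.]
tilt side (np.float64(5.098160810869454), np.float64(-67.5), 2) [162. 102.  47.  33. 110.]
tilt top (np.float64(4.185209804355534), np.float64(-70.5), 0) [171.  77.  63.  49.  68.]
```

Emit:
arm_command --moves '[[[10, -38, 0, 0, 0, 0, -0.4], [20, -76, 0, 0, 0, 0, -0.4], [30, -112, 0, 0, 0, 0, -0.4], [40, -150, 0, 0, 0, 0, -0.4], [50, -188, 0, 0, 0, 0, -0.4], [60, -226, 0, 0, 0, 0, -0.4], [70, -264, 0, 0, 0, 0, -0.4], [80, -302, 0, 0, 0, 0, -0.4]]]'

```text
time_s: 21.13
eef_pos: [0.5409, -0.036, 0.1538]
ee_rot: [0.467, 3.106, -0.0]
force: [1.1, 0.4, -0.5]
grip_width: 0.302
```

Emit:
arm_command --moves '[[[10, -36, 0, 0, 0, 0, -0.4], [16, -60, 0, 0, 0, 0, -0.4], [20, -78, 0, 0, 0, 0, -0.4], [20, -78, -10, 0, 0, 0, -0.4], [20, -78, -10, 0, 0, 0, -0.4], [20, -78, -10, 0, 0, 0, -0.4], [20, -78, -10, 0, 0, 0, -0.4], [20, -78, -10, 0, 0, 0, -0.4]]]'

```text
time_s: 21.8
eef_pos: [0.5609, -0.1103, 0.144]
ee_rot: [0.463, 3.107, 0.0]
force: [-0.1, 0.5, 0.5]
grip_width: 0.302
```

```bash
python3 st.py
```

```text
t 21.8 p [ 560.9 -110.3  144. ] yaw -16.95 z [ 0. -0. -1.] F [-0.09  0.53  0.55] g 0.302
in box -2.3 -71.3
```

Emit:
arm_command --moves '[[[1, 0, -20, 0, 0, 0, -0.4], [1, 0, -40, 0, 0, 0, -0.4], [1, 0, -55, 0, 0, 0, -0.4], [1, 0, -65, 0, 0, 0, -0.4], [1, 0, -72, 0, 0, 0, -0.4], [1, 0, -80, 0, 0, 0, -0.4], [1, 0, -88, 0, 0, 0, -0.4], [1, 0, -91, 0, 0, 0, -0.4]]]'

```text
time_s: 22.47
eef_pos: [0.5619, -0.1109, 0.0518]
ee_rot: [-0.464, -3.107, -0.0]
force: [0.1, 0.1, -0.2]
grip_width: 0.299
```

Emit:
arm_command --moves '[[[-0.6, -1.9, -1, 0, 0, 0, -0.4], [-0.9, -2.9, -1, 0, 0, 0, -0.4], [-1.2, -3.8, -1, 0, 0, 0, -0.4], [-1.5, -4.8, -1, 0, 0, 0, -0.4], [-1.6, -5.2, -1, 0, 0, 0, -0.4], [-1.6, -5.2, -1, 0, 0, 0, -0.4], [-1.6, -5.2, -1, 0, 0, 0, -0.4], [-1.6, -5.2, -1, 0, 0, 0, -0.4]]]'

```text
time_s: 23.13
eef_pos: [0.5604, -0.1164, 0.0517]
ee_rot: [0.465, 3.107, -0.0]
force: [-0.6, 0.1, -0.5]
grip_width: 0.293
```

```bash
python3 st.py
```

```text
t 23.13 p [ 560.4 -116.4   51.7] yaw -17.01 z [ 0. -0. -1.] F [-0.56  0.07 -0.47] g 0.293
in box -1.0 -77.3
```

Emit:
arm_command --moves '[[[-0.1, -0.5, 0, 0, 0, 0, -0.4], [-0.3, -1, 0, 0, 0, 0, -0.4], [-0.3, -1, 0, 0, 0, 0, -0.4], [-0.3, -1, 0, 0, 0, 0, -0.4], [-0.3, -1, 0, 0, 0, 0, -0.4], [-0.3, -1, 0, 0, 0, 0, -0.4], [-0.3, -1, 0, 0, 0, 0, -0.4], [-0.3, -1, 0, 0, 0, 0, -0.4]]]'

```text
time_s: 23.8
eef_pos: [0.5602, -0.1167, 0.0517]
ee_rot: [0.464, 3.107, 0.002]
force: [1.0, 4.5, 1.8]
grip_width: 0.301
```

```bash
python3 st.py;for i in 1 2 3; do python3 -c "
from plant import sense;s=sense();print(s['force'],s['grip_width'])";done
```

```text
t 23.8 p [ 560.2 -116.7   51.7] yaw -16.98 z [ 0.     0.001 -1.   ] F [1.   4.52 1.77] g 0.301
in box -1.1 -77.7
[0.99882267 4.52156747 1.76833224] 0.3010010840317245
[0.99882267 4.52156747 1.76833224] 0.3010010840317245
[0.99882267 4.52156747 1.76833224] 0.3010010840317245
```

Emit:
arm_command --moves '[[[0.3, 1, 0, 0, 0, 0, -0.4], [0.9, 3, 0, 0, 0, 0, -0.4], [1.8, 6, 0, 0, 0, 0, -0.4], [1.8, 6, 10, 0, 0, 0, -0.4], [1.8, 6, 25, 0, 0, 0, -0.4], [1.8, 6, 50, 0, 0, 0, -0.4], [1.8, 6, 75, 0, 0, 0, -0.4], [1.8, 6, 75, 0, 0, 0, -0.4]]]'

```text
time_s: 24.47
eef_pos: [0.5639, -0.1121, 0.132]
ee_rot: [0.463, 3.1, -0.003]
force: [0.8, -0.8, 0.7]
grip_width: 0.297
```

```bash
python3 st.py;python3 zoom.py p8 195 115 125 85 205 140 90 65; sed -i 's/p7_side_full/p8_side_full/' tilt.py; python3 tilt.py
python3 - <<'E'
import cv2,numpy as np
f=lambda p,r:np.float32(cv2.imread(p)[r[1]:r[1]+r[3],r[0]:r[0]+r[2]].mean(2))
for nm,r in(("cover",(243,158,30,28)),("box",(205,188,80,45))):
    print(nm,cv2.phaseCorrelate(f("pics/p7_side_full.png",r),f("pics/p8_side_full.png",r)))
print(cv2.phaseCorrelate(f("pics/side0.png",(262,152,25,35)),f("pics/p8_side_full.png",(262,152,25,35))))
E
```

```text
t 24.47 p [ 563.9 -112.1  132. ] yaw -17.0 z [ 0.007 -0.003 -1.   ] F [ 0.79 -0.84  0.65] g 0.297
in box 1.1 -72.1
home side (np.float64(5.68214535665437), np.float64(-70.0), 2) [162.  53.  31.  72.]
home top (np.float64(4.443255209082756), np.float64(-71.0), 0) [171.  63.  49.  65.]
tilt side (np.float64(5.21094033020966), np.float64(-68.0), 2) [161.  94.  47.  33. 109.]
tilt top (np.float64(4.185209804355534), np.float64(-70.5), 0) [171.  77.  63.  49.  68.]
cover ((0.04313934479326953, -0.0750286619787559), 1.0044923079676098)
box ((-0.1039974123277716, 0.4320717432513064), 0.9532656390137143)
((0.5286880901632127, 0.03389384729242195), 0.6227862803141276)
```

View pics/p8_side.png

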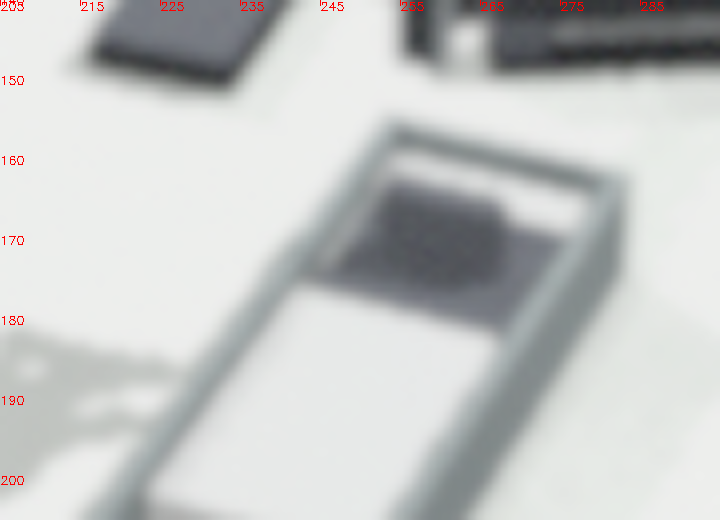

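Emit:
arm_command --moves '[[[-1, 1, 0, 0, 0, 0, -1], [-1, 1, -10, 0, 0, 0, -1], [-1, 1, -25, 0, 0, 0, -1], [-1, 1, -40, 0, 0, 0, -1], [-1, 1, -45, 0, 0, 0, -1], [-1, 1, -48, 0, 0, 0, -1], [-1, 1, -48, 0, 0, 0, -1], [-1, 1, -48, 0, 0, 0, -1]]]'

```text
time_s: 25.23
eef_pos: [0.561, -0.1104, 0.0786]
ee_rot: [-0.465, -3.107, -0.0]
force: [0.1, -0.9, 0.1]
grip_width: -0.003
```

```bash
python3 st.py
```

```text
t 25.23 p [ 561.  -110.4   78.6] yaw -17.01 z [-0.  0. -1.] F [ 0.12 -0.9   0.14] g -0.003
in box -2.2 -71.3
```

Emit:
arm_command --moves '[[[0, 0, -1, 0, 0, 0, -1], [0, 0, -2, 0, 0, 0, -1], [0, 0, -3, 0, 0, 0, -1], [0, 0, -4, 0, 0, 0, -1], [0, 0, -5, 0, 0, 0, -1], [0, 0, -5, 0, 0, 0, -1], [0, 0, -5, 0, 0, 0, -1], [0, 0, -5, 0, 0, 0, -1]]]'

```text
time_s: 25.9
eef_pos: [0.5609, -0.1103, 0.0736]
ee_rot: [-0.465, -3.107, 0.0]
force: [-0.1, -0.4, 0.2]
grip_width: -0.003
```

```bash
python3 st.py
```

```text
t 25.9 p [ 560.9 -110.3   73.6] yaw -17.01 z [-0. -0. -1.] F [-0.14 -0.44  0.19] g -0.003
in box -2.3 -71.3
```

Emit:
arm_command --moves '[[[0, 0, -0.5, 0, 0, 0, -1], [0, 0, -1, 0, 0, 0, -1], [0, 0, -1.5, 0, 0, 0, -1], [0, 0, -2, 0, 0, 0, -1], [0, 0, -2.5, 0, 0, 0, -1], [0, 0, -2.5, 0, 0, 0, -1], [0, 0, -2.5, 0, 0, 0, -1], [0, 0, -2.5, 0, 0, 0, -1]]]'

```text
time_s: 26.57
eef_pos: [0.5609, -0.1103, 0.0711]
ee_rot: [-0.465, -3.107, 0.0]
force: [-0.3, -0.4, -0.2]
grip_width: 0.001
```

```bash
python3 st.py
```

```text
t 26.57 p [ 560.9 -110.3   71.1] yaw -17.01 z [-0. -0. -1.] F [-0.32 -0.42 -0.18] g 0.001
in box -2.3 -71.3
```

Emit:
arm_command --moves '[[[0, 0, -0.5, 0, 0, 0, -1], [0, 0, -1, 0, 0, 0, -1], [0, 0, -1, 0, 0, 0, -1], [0, 0, -1, 0, 0, 0, -1], [0, 0, -1, 0, 0, 0, -1], [0, 0, -1, 0, 0, 0, -1], [0, 0, -1, 0, 0, 0, -1], [0, 0, -1, 0, 0, 0, -1]]]'

```text
time_s: 27.23
eef_pos: [0.5609, -0.1103, 0.0701]
ee_rot: [-0.465, -3.107, 0.0]
force: [-0.6, -0.4, -0.5]
grip_width: 0.0
```

```bash
python3 st.py
```

```text
t 27.23 p [ 560.9 -110.3   70.1] yaw -17.01 z [-0.  0. -1.] F [-0.58 -0.4  -0.48] g 0.0
in box -2.3 -71.3
```

Emit:
arm_command --moves '[[[0, 0, -0.5, 0, 0, 0, -1], [0, 0, -1, 0, 0, 0, -1], [0, 0, -1, 0, 0, 0, -1], [0, 0, -1, 0, 0, 0, -1], [0, 0, -1, 0, 0, 0, -1], [0, 0, -1, 0, 0, 0, -1], [0, 0, -1, 0, 0, 0, -1], [0, 0, -1, 0, 0, 0, -1]]]'

```text
time_s: 27.9
eef_pos: [0.5609, -0.1103, 0.0691]
ee_rot: [0.465, 3.107, 0.0]
force: [-0.1, 0.2, 0.6]
grip_width: -0.001
```

```bash
python3 st.py
```

```text
t 27.9 p [ 560.9 -110.3   69.1] yaw -17.01 z [ 0.  0. -1.] F [-0.09  0.21  0.62] g -0.001
in box -2.3 -71.3
```

Emit:
arm_command --moves '[[[0, 0, -0.5, 0, 0, 0, -1], [0, 0, -1, 0, 0, 0, -1], [0, 0, -1.5, 0, 0, 0, -1], [0, 0, -1.5, 0, 0, 0, -1], [0, 0, -1.5, 0, 0, 0, -1], [0, 0, -1.5, 0, 0, 0, -1], [0, 0, -1.5, 0, 0, 0, -1], [0, 0, -1.5, 0, 0, 0, -1]]]'

```text
time_s: 28.57
eef_pos: [0.5609, -0.1103, 0.0676]
ee_rot: [0.465, 3.107, -0.0]
force: [-0.5, 0.1, 0.5]
grip_width: 0.001
```

```bash
python3 st.py;python3 zoom.py q1 195 115 125 85 235 140 60 50
```

```text
t 28.57 p [ 560.9 -110.3   67.6] yaw -17.01 z [ 0. -0. -1.] F [-0.45  0.08  0.48] g 0.001
in box -2.3 -71.3
```

View pics/q1_side.png

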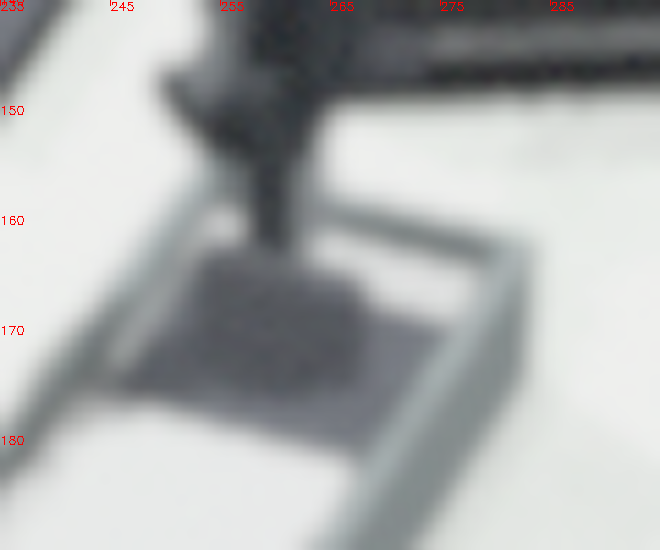

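Emit:
arm_command --moves '[[[0, 0, -0.5, 0, 0, 0, -1], [0, 0, -1, 0, 0, 0, -1], [0, 0, -1.3, 0, 0, 0, -1], [0, 0, -1.3, 0, 0, 0, -1], [0, 0, -1.3, 0, 0, 0, -1], [0, 0, -1.3, 0, 0, 0, -1], [0, 0, -1.3, 0, 0, 0, -1], [0, 0, -1.3, 0, 0, 0, -1]]]'

```text
time_s: 29.33
eef_pos: [0.5609, -0.1103, 0.0663]
ee_rot: [0.465, 3.107, 0.0]
force: [0.5, -0.3, -0.1]
grip_width: 0.004
```

```bash
python3 st.py
```

```text
t 29.33 p [ 560.9 -110.3   66.3] yaw -17.01 z [ 0.  0. -1.] F [ 0.5  -0.35 -0.06] g 0.004
in box -2.3 -71.3
```

Emit:
arm_command --moves '[[[0, 0, -0.5, 0, 0, 0, -1], [0, 0, -1, 0, 0, 0, -1], [0, 0, -1.3, 0, 0, 0, -1], [0, 0, -1.3, 0, 0, 0, -1], [0, 0, -1.3, 0, 0, 0, -1], [0, 0, -1.3, 0, 0, 0, -1], [0, 0, -1.3, 0, 0, 0, -1], [0, 0, -1.3, 0, 0, 0, -1]]]'

```text
time_s: 30.0
eef_pos: [0.5609, -0.1103, 0.065]
ee_rot: [-0.465, -3.107, 0.0]
force: [0.0, -0.7, 0.9]
grip_width: 0.001
```

```bash
python3 st.py
```

```text
t 30.0 p [ 560.9 -110.3   65. ] yaw -17.01 z [-0. -0. -1.] F [ 0.01 -0.7   0.87] g 0.001
in box -2.3 -71.3
```

Emit:
arm_command --moves '[[[0, 0, -0.5, 0, 0, 0, -1], [0, 0, -1, 0, 0, 0, -1], [0, 0, -1.3, 0, 0, 0, -1], [0, 0, -1.3, 0, 0, 0, -1], [0, 0, -1.3, 0, 0, 0, -1], [0, 0, -1.3, 0, 0, 0, -1], [0, 0, -1.3, 0, 0, 0, -1], [0, 0, -1.3, 0, 0, 0, -1]]]'

```text
time_s: 30.67
eef_pos: [0.5609, -0.1103, 0.0637]
ee_rot: [0.465, 3.107, 0.0]
force: [-1.0, -0.5, -0.9]
grip_width: 0.0
```

```bash
python3 st.py
```

```text
t 30.67 p [ 560.9 -110.3   63.7] yaw -17.01 z [ 0.  0. -1.] F [-1.02 -0.53 -0.86] g 0.0
in box -2.3 -71.3
```

Emit:
arm_command --moves '[[[0, 0, -0.5, 0, 0, 0, -1], [0, 0, -1, 0, 0, 0, -1], [0, 0, -1.3, 0, 0, 0, -1], [0, 0, -1.3, 0, 0, 0, -1], [0, 0, -1.3, 0, 0, 0, -1], [0, 0, -1.3, 0, 0, 0, -1], [0, 0, -1.3, 0, 0, 0, -1], [0, 0, -1.3, 0, 0, 0, -1]]]'

```text
time_s: 31.33
eef_pos: [0.561, -0.1103, 0.063]
ee_rot: [0.464, 3.106, -0.0]
force: [-1.6, 1.5, 6.4]
grip_width: -0.001
```

```bash
python3 st.py;python3 zoom.py q2 195 115 125 85 235 140 60 50
```

```text
t 31.33 p [ 561.  -110.3   63. ] yaw -17.01 z [ 0.001 -0.    -1.   ] F [-1.65  1.46  6.36] g -0.001
in box -2.2 -71.3
```

View pics/q2_side.png

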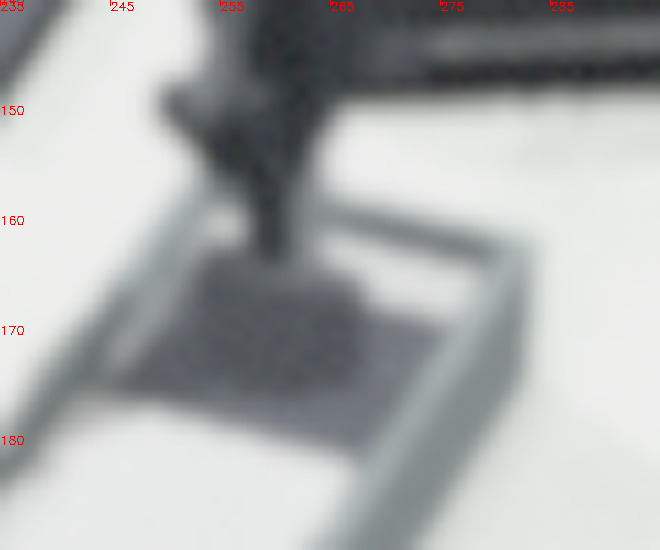

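Emit:
arm_command --moves '[[[0, 0, 10, 0, 0, 0, -1], [0, 0, 25, 0, 0, 0, -1], [6, 20, 25, 0, 0, 0, -1], [15, 50, 25, 0, 0, 0, -1], [25, 80, 25, 0, 0, 0, -1], [30, 96, 20, 0, 0, 0, -1], [30, 96, 0, 0, 0, 0, -1], [30, 96, -15, 0, 0, 0, -1]]]'

```text
time_s: 32.1
eef_pos: [0.5915, -0.013, 0.0475]
ee_rot: [0.461, 3.106, 0.0]
force: [0.3, -0.1, -1.2]
grip_width: -0.005
```

Emit:
arm_command --moves '[[[0, 0, -5, 0, 0, 0, -1], [0, 0, -10, 0, 0, 0, -1], [0, 0, -12, 0, 0, 0, -1], [0, 0, -13, 0, 0, 0, -1], [0, 0, -14, 0, 0, 0, -1], [0, 0, -14, 0, 0, 0, -1], [0, 0, -14, 0, 0, 0, -1], [0, 0, -14, 0, 0, 0, -1]]]'

```text
time_s: 32.77
eef_pos: [0.5911, -0.0145, 0.0338]
ee_rot: [0.465, 3.106, -0.0]
force: [0.6, 0.1, 0.1]
grip_width: -0.002
```

```bash
python3 st.py
```

```text
t 32.77 p [591.1 -14.5  33.8] yaw -17.02 z [ 0.001 -0.    -1.   ] F [0.61 0.08 0.14] g -0.002
in box -1.5 29.2
```

Emit:
arm_command --moves '[[[0, 0, -0.5, 0, 0, 0, -1], [0, 0, -1, 0, 0, 0, -1], [0, 0, -1.5, 0, 0, 0, -1], [0, 0, -1.5, 0, 0, 0, -1], [0, 0, -1.5, 0, 0, 0, -1], [0, 0, -1.5, 0, 0, 0, -1], [0, 0, -1.5, 0, 0, 0, -1], [0, 0, -1.5, 0, 0, 0, -1]]]'

```text
time_s: 33.43
eef_pos: [0.5909, -0.0143, 0.0319]
ee_rot: [-0.465, -3.107, 0.0]
force: [0.1, -1.2, -0.5]
grip_width: 0.003
```

```bash
python3 st.py
```

```text
t 33.43 p [590.9 -14.3  31.9] yaw -17.01 z [-0.  0. -1.] F [ 0.12 -1.25 -0.55] g 0.003
in box -1.7 29.3
```

Emit:
arm_command --moves '[[[0, 0, -0.5, 0, 0, 0, -1], [0, 0, -1, 0, 0, 0, -1], [0, 0, -1, 0, 0, 0, -1], [0, 0, -1, 0, 0, 0, -1], [0, 0, -1, 0, 0, 0, -1], [0, 0, -1, 0, 0, 0, -1], [0, 0, -1, 0, 0, 0, -1], [0, 0, -1, 0, 0, 0, -1]]]'

```text
time_s: 34.1
eef_pos: [0.591, -0.0143, 0.031]
ee_rot: [0.465, 3.107, 0.0]
force: [-0.4, 0.2, 3.5]
grip_width: 0.001
```

```bash
python3 st.py
```

```text
t 34.1 p [591.  -14.3  31. ] yaw -17.01 z [ 0. -0. -1.] F [-0.37  0.17  3.53] g 0.001
in box -1.7 29.3
```

Touching the deck (40 mm) at TCP 31.0 puts the fingertips 9 mm above the TCP. The bar top touched at TCP 63.0 is therefore 72 mm up, exactly the home height of 34 + 38. I'll retreat, take a last look and hand in.

Emit:
arm_command --moves '[[[0, 0, 10, 0, 0, 0, -1], [0, 0, 40, 0, 0, 0, -1], [0, 0, 80, 0, 0, 0, -1], [0, 0, 110, 0, 0, 0, -1], [-10, 35, 120, 0, 0, 0, -1], [-20, 70, 120, 0, 0, 0, -1], [-30, 105, 120, 0, 0, 0, -1], [-40, 140, 120, 0, 0, 0, -1]]]'

```text
time_s: 34.77
eef_pos: [0.5504, 0.1268, 0.1519]
ee_rot: [0.466, 3.106, 0.0]
force: [0.8, 1.4, 0.3]
grip_width: 0.004
```

Emit:
arm_command --moves '[[[-15, 36, 0, 0, 0, 0, -1], [-30, 72, 0, 0, 0, 0, -1], [-45, 108, 0, 0, 0, 0, -1], [-60, 140, 0, 0, 0, 0, -1], [-60, 140, 0, 0, 0, 0, -1], [-60, 140, 0, 0, 0, 0, -1], [-60, 140, 0, 0, 0, 0, -1], [-60, 140, 0, 0, 0, 0, -1]]]'

```text
time_s: 35.43
eef_pos: [0.4914, 0.2649, 0.1511]
ee_rot: [0.466, 3.107, -0.0]
force: [0.3, 1.1, -0.7]
grip_width: 0.001
```

```bash
python3 st.py; python3 zoom.py end 110 80 280 150 205 140 90 95
python3 - <<'E'
import cv2,numpy as np
a=np.float32(cv2.imread("pics/top0.png").mean(2));b=np.float32(cv2.imread("pics/end_top_full.png").mean(2))
for n,(x,y,w,h) in dict(box=(205,130,60,60),jar=(122,105,35,45),pad=(325,112,55,45),stap=(335,160,40,60)).items():
    print(n,np.round(cv2.phaseCorrelate(a[y:y+h,x:x+w],b[y:y+h,x:x+w])[0],2))
E
```

```text
t 35.43 p [491.4 264.9 151.1] yaw -17.07 z [ 0. -0. -1.] F [ 0.26  1.09 -0.69] g 0.001
in box -178.6 267.1
box [-0.01  0.11]
jar [-0.12  0.32]
pad [0.1  0.44]
stap [ 0.05 -0.13]
```

View pics/end_top.png

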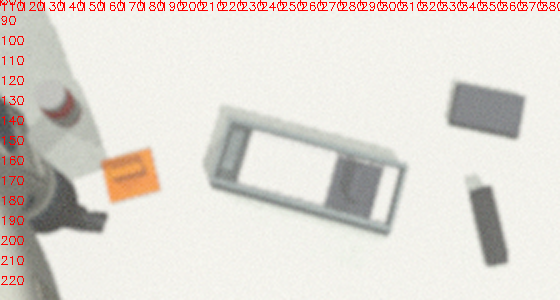

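The final picture shows the cover seated in the recess at about (286,173). The box, jar, pad and stapler are unmoved within measurement noise, and the arm is clear.

```bash
python3 -c "
from plant import close_job
print(close_job())"
```

```text
the job is handed in; nothing more can be done
None
```

The cover is in the recess and released, and I handed the job in at about 35 s. I picked it up by the bar, laid it on the deck 60 mm toward the loading end, and let go. Then I pushed it along by the bar with the gripper loosely straddling it until it stopped against the far wall at about 4.6 N.

**Cover height:** I touched the top of the bar, then the deck as a reference. The bar top came out at 72 mm, which is the home height. The top view puts the cover about 71 mm toward −y.

**Box and bystanders:** in the top view the box shifted by about 0.1 px (roughly 0.3 mm). The stapler, bottle and stamp pad shifted by less than 0.5 px.

**What failed or disagreed:**
- **First grasp:** it closed on nothing. The fingertips stand about 9 mm behind the reported TCP, not 25 mm ahead as stated. I regripped about 15 mm lower.
- **Image fit:** comparing the pictures for a flat or tilted cover was inconclusive, with tilted fitting slightly better. That is why I did the touch check.
- **Side-view box check:** this shift check gave 0.4 to 0.8 px. I put that down to the changed shadows and arm in view.

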